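# Find where the parts case's cover binds, park it short, sort the parts in, shut it

### The job

Slide the parts case's cover back until you feel the tight spot in its rails, without forcing it, then ease it back one to two centimetres and let go, so that it stands free and open. Sort the parts lying on the bench into the case, bolts in the narrower right bay and rolls of tape in the wider left one, and then slide the cover fully shut. Leave the other things on the bench alone.

Things in the scene. Friction and masses are not known exactly. Their poses are not given: they have to be found in the camera images.
- case: wooden parts case fixed to the bench, 137 mm (its x) by 258 mm (its y), walls 48 mm high, 6 mm thick, floor 5 mm. Origin: centre of its underside; x points along its rails away from the robot, y left, z up. A rail 10 mm wide, top 60 mm up, runs along each side (y +-134.5 mm) and on behind it to x +221 mm. A divider along x parts it into two bays, both 125 mm long in x (-62.5 to +62.5 mm)
- bolt_bay (a point): centre of the floor of the case's narrower right bay (for bolts), which spans case y -123 to -13 mm; axes as the case
- tape_bay (a point): centre of the floor of the case's wider left bay (for tape rolls), which spans case y -7 to +123 mm; axes as the case
- cover (a joint): plywood cover of the case (137 x 254 x 5 mm, top 56 mm above the bench), sliding along the case's +x: 0 m = fully shut over both bays, end of travel 0.150. At v it bares the front v - 6 mm of the bays. About 2 N of friction; it stays where it is left; it may start ajar (0 to 0.025)
- cover_handle (a point): middle of the cover's handle: a round dark steel bar 12 mm thick, 90 mm long, parallel to the case's y, its centre 83 mm above the bench and 27 mm above the cover, on a post at each end, 12 mm behind the cover's front edge; it moves with the cover, at case x -56 mm when shut
- bite (a joint): how far (m) the cover is pressed into the tight spot of its rails: 0 = not touching. The spot is hidden in the rail, differs each time, and is met at a cover value of 0.095 to 0.130. It bites at about 3 N and stiffens by 1.5 N per mm: 2 to 5 mm shows that it is found, 11 mm means the cover is being forced
- witness (a joint): small grey clip on the right rail that the cover pushes ahead of it and that stays at the furthest point the cover reached (0.8 N of friction); m, same scale as the cover: they touch when the values are equal, and witness minus cover is how far the cover stands back. Starts at 0.035 to 0.07. Only the cover is meant to move it
- witness_clip (a point): the middle of the clip's face towards the robot, 66 mm above the bench; the clip is 12 mm long and 18 mm wide
- bolt0_mid (a point): centre of a plain steel hex bolt lying on the bench, 62 mm long along its own y, 22 mm across the head, 19 mm high (centre 9.5 mm above what it lies on); it tapers from head to thread. There are up to four, some may be absent
- bolt1_mid (a point): centre of a plain steel hex bolt lying on the bench, 62 mm long along its own y, 22 mm across the head, 19 mm high (centre 9.5 mm above what it lies on); it tapers from head to thread. There are up to four, some may be absent
- bolt2_mid (a point): centre of a plain steel hex bolt lying on the bench, 62 mm long along its own y, 22 mm across the head, 19 mm high (centre 9.5 mm above what it lies on); it tapers from head to thread. There are up to four, some may be absent
- bolt3_mid (a point): centre of a plain steel hex bolt lying on the bench, 62 mm long along its own y, 22 mm across the head, 19 mm high (centre 9.5 mm above what it lies on); it tapers from head to thread. There are up to four, some may be absent
- tape0_mid (a point): centre of a roll of black insulating tape lying flat, 65 mm round, 18 mm high (centre 9 mm above what it lies on), own z along its axis; up to two, some may be absent
- tape1_mid (a point): centre of a roll of black insulating tape lying flat, 65 mm round, 18 mm high (centre 9 mm above what it lies on), own z along its axis; up to two, some may be absent
- spray_can_mid (a point): centre of a bystander, aerosol can, 66 mm round, 197 mm tall, standing loose on the bench behind or beside the work; to be left alone
- screw_jar_mid (a point): centre of a bystander, glass jar of screws with a lid, 62 mm round, 93 mm tall, standing loose on the bench behind or beside the work; to be left alone
- tape_measure_mid (a point): centre of a bystander, pocket tape measure, 37 x 83 x 68 mm, standing loose on the bench behind or beside the work; to be left alone

How it is judged:
By the outcome, as a careful person would: the job done as asked, in the order asked, and still so for the second after the job is handed in, with the robot touching nothing.
Of bolt0, bolt1, bolt2, bolt3, tape0, tape1 only 4 to 6 are there at a start; the rules pass over those that are not, and their reading is None.
At some moment in a run one of bolt0, bolt1, bolt2, bolt3, tape0, tape1 may be knocked a few centimetres aside while the robot is not near it.
Once in a run the grip may slacken for a moment while it holds something.
It also fails if it takes over 210 s, if anything falls off the work surface, if the arm or the gripper's body presses on something with over 40 N, if the wrist force passes 120 N, or if a joint passes its speed limit or range.

### The arm

A 7-joint arm with a two-finger parallel gripper is mounted at the origin on a cart in front of the work surface, level with it; the furniture and walls round the work are solid. World frame = base frame: x ahead of the robot, y to its left, z up, the work surface at z = 0. Lengths are in mm, angles in rad, forces in N, time in s.
With the tool pointing down it reaches from about 425 to 950 mm from the base axis. Payload 16.7 kg.
Tool frame: the origin (TCP) lies between the finger pads; the fingertips stand 17 mm ahead of it and the grasp point (between the pads) lies 2 mm behind it; z points along the fingers, y is the direction in which the jaws open and shut (so a half turn about z gives the same grasp; the last joint's range is limited). The gripper opens to 94 mm and grips with 3 to 60 N. Pads are 16 mm wide; open, the fingers measure 119 mm over their backs; the gripper's body (75 mm by 177 mm) begins 78 mm behind the grasp point.
Start: joints at [-1.413, 0.426, 0.074, 1.606, -0.034, 1.111, -0.067], TCP at [204.504, 643.237, 222.467] pointing down, gripper open.
Joint ranges: [-2.85, 2.85], [-0.5, 2.14], [-1.23, 1.37], [0.21, 2.46], [-1.02, 4.16], [0.16, 2.05], [-2.73, 2.73]. Speed limits (rad/s): [1.89, 1.89, 2.39, 2.39, 3.01, 3.01, 3.01].

### API

Orientations are given as [roll, pitch, yaw] about the fixed x, y, z axes, in that order (R = Rz(yaw) Ry(pitch) Rx(roll)).
In Python, from rig import * gives the robot as it stands. The module is installed in compiled form; this text tells all that it offers.
- The arm moves only by the tool drive_tool, never from a script. Its argument "plan" is one flat list of numbers, 7 for each row, row after row: the opening, from 0 (shut) to 1 (fully open), then the shift along the tool's x, y, z in m, then the turn, a rotation vector about the tool's x, y, z in rad. In form: [grip, x, y, z, rx, ry, rz, grip, x, y, z, rx, ry, rz, ...]. A call has 1 to 20 rows; each row shifts and turns the pose as measured when the row begins, along the tool's axes as they then stand; what a row does not reach is not made up. A row lasts 1/10 s, in which the tool goes at most 50 mm and 8.59 degrees, less where a joint would pass 70% of its speed; a pose out of reach is approached as far as the arm can. A call is refused whole if a number of a shift passes 0.05 or a number of a turn 0.15, either way. A call with a gripper value outside its range is refused whole. The fingers move at their own pace and stop on an object; the grip force is fixed at half the most. Time passes only in rows, so rows that do not move let the fingers close. It gives the time, the measured TCP pose, the force and the opening at its end, in the units of the state.
- observe(): the state, without advancing time (a new reading comes with each control period).
- get_image(name): name is "side" or "top" or "wrist"; returns a dict with "img" (420x560x3 uint8, red, green, blue), "fx", "fy", "cx", "cy" (pixels), "dist" ([k1, k2, p1, p2, k3] as OpenCV has them; the pictures are not rectified), "T" (4x4, takes a point from camera to world coordinates); the wrist camera has in their place "T_tool_cam" (4x4, takes a point from camera to tool coordinates, whose origin is the TCP and whose axes are the flange's). Camera axes: x right, y up, looking along -z (the intrinsics and any distortion apply to the point x, -y, -z); pixel columns grow to the right and rows downward; lengths in mm; the calibration is good to about 2 mm. A picture is of the moment at which its call begins: read the wrist's pose just before it. There is no depth.
- hand_in(): hands the job in, once; it reports no verdict.
The state is a dict: "time_s": time; "joints": joint angles; "joint_vel": joint speeds; "tau": joint torques, N m; "tcp_pos": TCP position; "ee_rot": TCP orientation; "ft_force": force on the tool from outside, world axes, zero at the start; "moment": the same for the moment, N m; "gripper_width": finger opening in mm.
Only numpy, scipy, OpenCV 4.12 (cv2) and the standard library are available. Lean on these libraries where they do the work, as an engineer would, in place of code of your own. Each camera call takes 0.05 s, during which the arm holds its last target. There are 200 camera calls.

## Working session

There is one attempt and no reset: what is moved stays moved. The work goes in short steps, Python scripts to look and compute and a tool call to move; the robot and the scene stay as the last step left them, time stands still between calls to the robot, and variables do not carry over. Pictures are saved under pics/ and viewed, about 12 in all and at most 16, crops included, and the job is handed in when it is done.

Besides the shell and the picture viewer there is one more tool, called after "Request:" by a JSON object that holds its "method" and its "body". drive_tool: Moves the arm, as the interface text tells. Its arguments: {"type":"object","properties":{"plan":{"type":"array","items":{"type":"number"}}},"required":["plan"]}

```bash
mkdir -p pics; cat > h.py <<'E'
from rig import *
import numpy as np, cv2
from scipy.spatial.transform import Rotation as R
def snap(name,fn,crop=None,scale=1):
    s=observe(); d=get_image(name); im=d["img"][:,:,::-1]
    if crop: x0,y0,x1,y1=crop; im=im[y0:y1,x0:x1]
    if scale!=1: im=cv2.resize(im,None,fx=scale,fy=scale,interpolation=cv2.INTER_CUBIC)
    cv2.imwrite("pics/"+fn,im)
    if name=="wrist":
        T=np.eye(4);T[:3,:3]=R.from_euler('xyz',s["ee_rot"]).as_matrix();T[:3,3]=s["tcp_pos"];d["T"]=T@d["T_tool_cam"]
    import pickle; d2={k:d[k] for k in("fx","fy","cx","cy","dist","T")};pickle.dump(d2,open("pics/"+fn+".pkl","wb"))
    return d
def load(fn):
    import pickle; return pickle.load(open("pics/"+fn+".pkl","rb"))
def K(d): return np.array([[d["fx"],0,d["cx"]],[0,d["fy"],d["cy"]],[0,0,1.]])
def pix2w(d,px,z):
    u=cv2.undistortPoints(np.array([[px]],float),K(d),np.array(d["dist"],float))[0,0]
    r=d["T"][:3,:3]@np.array([u[0],-u[1],-1]); o=d["T"][:3,3]
    return o+r*(z-o[2])/r[2]
def w2pix(d,p):
    q=np.linalg.inv(d["T"])@np.append(p,1); q=np.array([[q[0],-q[1],-q[2]]])
    return cv2.projectPoints(q,np.zeros(3),np.zeros(3),K(d),np.array(d["dist"],float))[0][0,0]
E
python3 - <<'E'
from h import *
for n in("top","side"):
    d=snap(n,n+"0.png",None,1.4); print(n,d["fx"],d["dist"],d["T"].round(2))
s=observe();print({k:np.round(v,3) for k,v in s.items()})
E
```

```text
top 477.9497286800572 [0.02393268 0.         0.         0.         0.        ] [[-0.00000e+00  9.90000e-01 -1.50000e-01  3.71470e+02]
 [-1.00000e+00 -0.00000e+00  1.00000e-02 -6.26400e+01]
 [ 1.00000e-02  1.50000e-01  9.90000e-01  1.44546e+03]
 [ 0.00000e+00  0.00000e+00  0.00000e+00  1.00000e+00]]
side 429.26664300789815 [0.04349216 0.         0.         0.         0.        ] [[ 8.4000e-01  1.9000e-01 -5.1000e-01  3.2530e+01]
 [-5.5000e-01  3.2000e-01 -7.7000e-01 -9.0705e+02]
 [ 2.0000e-02  9.3000e-01  3.7000e-01  4.7035e+02]
 [ 0.0000e+00  0.0000e+00  0.0000e+00  1.0000e+00]]
{'time_s': np.float64(0.1), 'joints': array([-1.413,  0.427,  0.074,  1.607, -0.034,  1.111, -0.067]), 'joint_vel': array([-0.   ,  0.001,  0.001, -0.004,  0.   , -0.001, -0.   ]), 'tau': array([ 9.0000e-03, -9.3746e+01,  3.6780e+00, -4.5504e+01, -4.8000e-02,
        1.7000e-02,  0.0000e+00]), 'tcp_pos': array([204.402, 642.913, 221.847]), 'ee_rot': array([-3.14 ,  0.   ,  2.834]), 'ft_force': array([-0.276, -0.349,  0.395]), 'moment': array([0.011, 0.001, 0.026]), 'gripper_width': np.float64(94.368)}
```

View pics/top0.png

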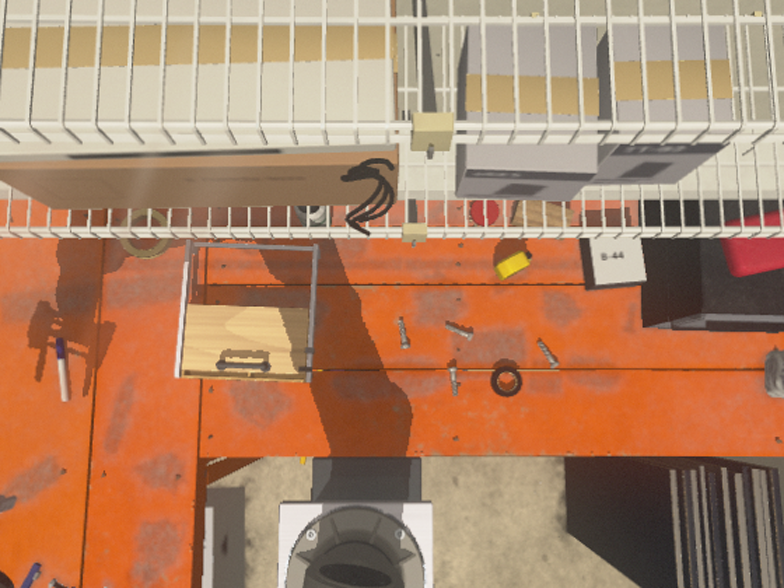

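View pics/side0.png

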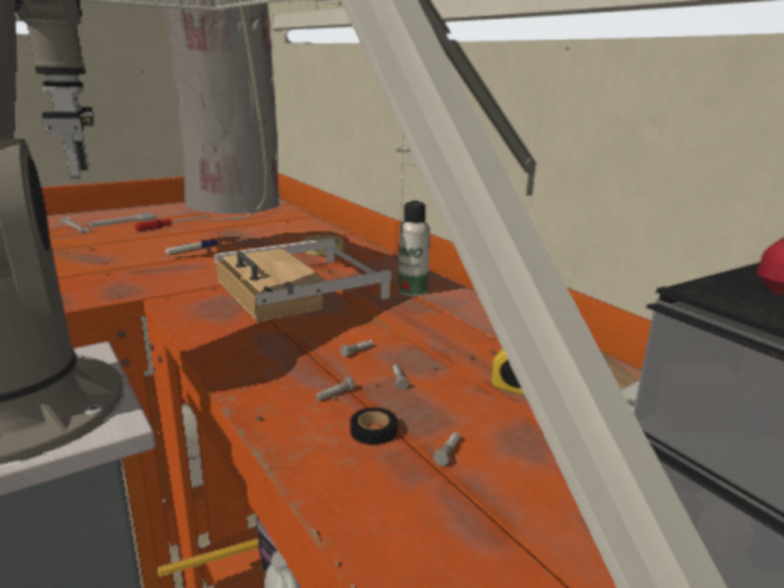

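The top view shows the case at about (247,310), four bolts at (404,333), (459,330), (546,352) and (453,380), and one tape roll at (507,381). The side view agrees. There is no second roll in sight. Next I enlarge both areas.

```bash
python3 - <<'E'
from h import *
d=snap("top","t1.png"); im=d["img"][:,:,::-1]
a=cv2.resize(im[165:280,120:240],None,fx=5,fy=5,interpolation=cv2.INTER_CUBIC)
b=cv2.resize(im[220:285,270:410],None,fx=5,fy=5,interpolation=cv2.INTER_CUBIC)
cv2.imwrite("pics/case.png",a);cv2.imwrite("pics/parts.png",b)
E
```

```text
(no output)
```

View pics/case.png

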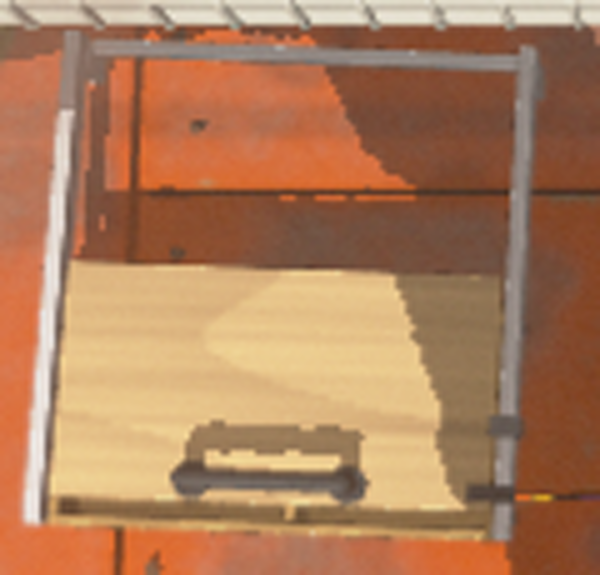

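View pics/parts.png

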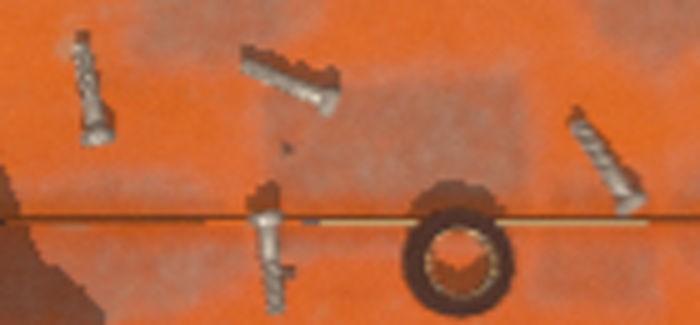

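```bash
python3 - <<'E'
from h import *
d=load("t1.png")
f=lambda x,y:(120+x/5,165+y/5); g=lambda x,y:(270+x/5,220+y/5)
P={n:pix2w(d,f(*p),60)[:2] for n,p in dict(fl=(24,522),fr=(511,538),rl=(66,33),rr=(537,48)).items()}
for k,v in P.items(): print(k,v.round(1))
fl,fr,rl,rr=[P[k] for k in("fl","fr","rl","rr")]
print("width",np.linalg.norm(fl-fr),np.linalg.norm(rl-rr),"len",np.linalg.norm(rl-fl),np.linalg.norm(rr-fr))
ax=(rl+rr-fl-fr); yaw=np.arctan2(ax[1],ax[0]); ay=fl-fr+rl-rr; yaw2=np.arctan2(-ay[0],ay[1]); print("yaw",yaw,yaw2)
y=(yaw+yaw2)/2;u=np.array([np.cos(y),np.sin(y)])
c=((fl+fr)/2+68.5*u+(rl+rr)/2-221*u)/2; print("case",c,(fl+fr)/2+68.5*u,(rl+rr)/2-221*u)
h=(pix2w(d,f(190,481),83)+pix2w(d,f(350,484),83))/2; print("handle",h,"cover",(h[:2]-c)@u+56,"lat",(h[:2]-c)@[-u[1],u[0]])
for n,p in dict(c1=(505,425),c2=(490,492)).items(): q=pix2w(d,f(*p),66);print(n,q.round(1),(q[:2]-c)@u)
for n,a,b in (("A",(81,36),(97,140)),("B",(244,58),(334,102)),("C",(575,115),(630,206)),("D",(275,310),(266,217))):
    a=pix2w(d,g(*a),9.5);b=pix2w(d,g(*b),9.5);m=(a+b)/2;v=b-a
    print(n,m.round(1),"len",np.linalg.norm(v).round(1),"head dir",np.arctan2(v[1],v[0]).round(3), "r",np.hypot(*m[:2]).round(0))
print("tape",pix2w(d,g(459,263),14).round(1))
for n in (("bolt_bay",-68),("tape_bay",58)): print(n[0],c+n[1]*np.array([-u[1],u[0]]))
E
```

```text
fl [406.4 366.5]
fr [396.3  88.5]
rl [692.7 355.2]
rr [683.8  77.7]
width 278.1655702264058 277.6244880290995 len 286.48142544335246 287.639580811384
yaw -0.038684285359312315 -0.034255791813158125
case [468.61552364 224.75283078] [469.84646554 225.02594083] [467.38458174 224.47972073]
handle [427.46419932 222.39924513  83.        ] cover 14.961855922623414 lat -3.852478328585796
c1 [460.6  92.4  66. ] -3.1396750450236466
c2 [422.4 100.3  66. ] -41.679881694526415
A [ 501.2 -101.5    9.5] len 63.5 head dir -2.994 r 511.0
B [ 505.8 -222.2    9.5] len 60.1 head dir -2.031 r 552.0
C [ 457.2 -409.4    9.5] len 62.6 head dir -2.626 r 614.0
D [ 396.3 -209.2    9.5] len 55.1 head dir 0.081 r 448.0
tape [ 396.3 -320.8   14. ]
bolt_bay [466.13611073 156.79804793]
tape_bay [470.730317   282.71426321]
```

```bash
cat >> h.py <<'E'
def st():
    s=observe(); print("t%.1f"%s["time_s"],s["tcp_pos"].round(1) if hasattr(s["tcp_pos"],"round") else np.round(s["tcp_pos"],1),"rot",np.round(s["ee_rot"],3),"F",np.round(s["ft_force"],1),"w",round(float(s["gripper_width"]),1)); return s
def plan(way,start=None,vmax=45.):
    """way: list of (x,y,z,yaw,grip). prints rows"""
    s=observe(); p,yaw=np.array(s["tcp_pos"],float),s["ee_rot"][2]
    if start: p,yaw=np.array(start[:3],float),start[3]
    rows=[]; err=(R.from_euler('xyz',s["ee_rot"]).inv()*R.from_euler('xyz',[np.pi,0,s["ee_rot"][2]])).as_rotvec()
    for w in way:
        q=np.array(w[:3],float);dy=w[3]-yaw
        n=max(int(np.ceil(np.linalg.norm(q-p)/vmax)),int(np.ceil(abs(dy)/.13)),1)
        for i in range(n):
            M=R.from_euler('xyz',[np.pi,0,yaw+dy*i/n]).as_matrix()
            l=M.T@(q-p)/n/1000
            rows.append([w[4],*l.round(3),0,0,round(-dy/n,3)])
        p,yaw=q,w[3]
    print("tilt err",err.round(3),len(rows),"rows"); print(",\n".join(",".join("%g"%v for v in r) for r in rows))
E
python3 - <<'E'
from h import *
st();plan([(427,224,200,1.535,1)])
E
```

```text
t0.1 [204.4 643.  221.9] rot [-3.141  0.     2.834] F [-0.5  0.2 -0.1] w 94.1
tilt err [-0.001  0.    -0.   ] 11 rows
1,-0.031,-0.03,0.002,0,0,0.118,
1,-0.034,-0.026,0.002,0,0,0.118,
1,-0.037,-0.022,0.002,0,0,0.118,
1,-0.039,-0.018,0.002,0,0,0.118,
1,-0.041,-0.013,0.002,0,0,0.118,
1,-0.042,-0.008,0.002,0,0,0.118,
1,-0.043,-0.003,0.002,0,0,0.118,
1,-0.043,0.002,0.002,0,0,0.118,
1,-0.043,0.007,0.002,0,0,0.118,
1,-0.041,0.012,0.002,0,0,0.118,
1,-0.04,0.017,0.002,0,0,0.118
```

Request:
{"method": "drive_tool", "body": {"plan": [1, -0.031, -0.03, 0.002, 0, 0, 0.118, 1, -0.034, -0.026, 0.002, 0, 0, 0.118, 1, -0.037, -0.022, 0.002, 0, 0, 0.118, 1, -0.039, -0.018, 0.002, 0, 0, 0.118, 1, -0.041, -0.013, 0.002, 0, 0, 0.118, 1, -0.042, -0.008, 0.002, 0, 0, 0.118, 1, -0.043, -0.003, 0.002, 0, 0, 0.118, 1, -0.043, 0.002, 0.002, 0, 0, 0.118, 1, -0.043, 0.007, 0.002, 0, 0, 0.118, 1, -0.041, 0.012, 0.002, 0, 0, 0.118, 1, -0.04, 0.017, 0.002, 0, 0, 0.118]}}

```text
time_s: 1.25
tcp_pos: [420.0, 208.2, 196.7]
ee_rot: [-3.138, 0.0, 1.495]
ft_force: [2.0, 1.1, 0.6]
gripper_width: 93.8
```

```bash
python3 - <<'E'
from h import *
st();snap("wrist","w1.png"); plan([(427,224,200,1.535,1)]); d=load("w1.png")
for p in [(427,224,83),(426,181,83),(429,269,83)]: print(w2pix(d,p).round(0))
E
```

```text
t1.2 [420.  208.2 196.7] rot [-3.138  0.     1.495] F [2.  1.1 0.6] w 93.8
tilt err [-0.003  0.002 -0.   ] 1 rows
1,0.023,0.003,-0.003,0,0,-0.055
[289. 193.]
[292. 245.]
[288. 135.]
```

View pics/w1.png

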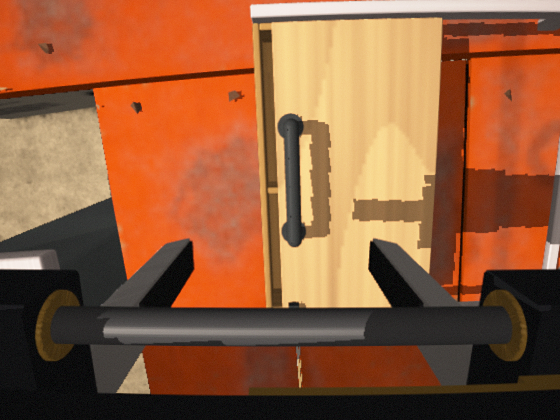

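The handle runs from pixel (290,124) to (293,232), between the fingers and slightly forward of them.

```bash
python3 - <<'E'
from h import *
d=load("w1.png")
a,b=pix2w(d,(290,124),83),pix2w(d,(293,232),83);print(a,b,(a+b)/2)
# rail front face top corners / left rail
print(pix2w(d,(252,12),60))
st();plan([(427.5,226,150,1.535,1),(427.5,226,88,1.535,1)])
E
```

```text
[431.44133972 277.16152053  83.        ] [427.88856746 192.11163815  83.        ] [429.66495359 234.63657934  83.        ]
[408.62025442 364.87381537  60.        ]
t1.3 [422.4 201.7 196.6] rot [-3.139e+00  2.000e-03  1.480e+00] F [ 1.8 -9.3 -1.7] w 93.6
tilt err [-0.003  0.002 -0.   ] 4 rows
1,0.012,0.001,0.023,0,0,-0.027,
1,0.012,0.002,0.023,0,0,-0.027,
1,0,-0,0.031,0,0,-0,
1,0,-0,0.031,0,0,-0
```

Request:
{"method": "drive_tool", "body": {"plan": [1, 0.013, 0.002, 0.023, 0, 0, -0.027, 1, 0.012, 0.002, 0.023, 0, 0, -0.027, 1, 0, 0, 0, 0, 0, 0, 1, 0, 0, 0, 0, 0, 0]}}

```text
time_s: 1.7
tcp_pos: [430.2, 223.1, 150.5]
ee_rot: [-3.14, 0.001, 1.527]
ft_force: [-0.9, -0.1, 0.8]
gripper_width: 93.9
```

```bash
python3 - <<'E'
from h import *
st();plan([(428,226,84,1.535,1)],vmax=25)
E
```

```text
t1.7 [430.2 223.1 150.5] rot [-3.140e+00  1.000e-03  1.527e+00] F [-0.9 -0.1  0.8] w 93.9
tilt err [-0.002  0.001 -0.   ] 3 rows
1,0.001,-0.001,0.022,0,0,-0.003,
1,0.001,-0.001,0.022,0,0,-0.003,
1,0.001,-0.001,0.022,0,0,-0.003
```

Request:
{"method": "drive_tool", "body": {"plan": [1, 0.001, -0.001, 0.022, 0, 0, 0, 1, 0.001, -0.001, 0.022, 0, 0, 0, 1, 0, 0, 0.022, 0, 0, 0, 1, 0, 0, 0, 0, 0, 0, 0.3, 0, 0, 0, 0, 0, 0, 0.3, 0, 0, 0, 0, 0, 0, 0, 0, 0, 0, 0, 0, 0, 0, 0, 0, 0, 0, 0, 0, 0, 0, 0, 0, 0, 0, 0, 0, 0, 0, 0, 0, 0]}}

```text
$.plan: bad value
```

Request:
{"method": "drive_tool", "body": {"plan": [1, 0.001, -0.001, 0.022, 0, 0, 0, 1, 0.001, -0.001, 0.022, 0, 0, 0, 1, 0, 0, 0.022, 0, 0, 0, 1, 0, 0, 0, 0, 0, 0, 0.3, 0, 0, 0, 0, 0, 0, 0.3, 0, 0, 0, 0, 0, 0, 0, 0, 0, 0, 0, 0, 0, 0, 0, 0, 0, 0, 0, 0, 0, 0, 0, 0, 0, 0, 0, 0, 0, 0, 0, 0, 0, 0]}}

```text
time_s: 2.7
tcp_pos: [430.9, 227.2, 92.4]
ee_rot: [3.136, -0.008, 1.525]
ft_force: [0.9, -0.6, 0.5]
gripper_width: 49.3
```

Request:
{"method": "drive_tool", "body": {"plan": [0.3, 0, 0, 0.007, 0, 0, 0, 0.1, 0, 0, 0, 0, 0, 0, 0, 0, 0, 0, 0, 0, 0, 0, 0, 0, 0, 0, 0, 0, 0, 0, 0, 0, 0, 0, 0, 0, 0, 0, 0, 0, 0, 0, 0, 0, 0, 0, 0, 0, 0, 0, 0, 0, 0, 0, 0, 0]}}

```text
time_s: 3.5
tcp_pos: [430.8, 227.1, 84.5]
ee_rot: [3.137, -0.008, 1.525]
ft_force: [-0.0, -0.5, -1.5]
gripper_width: 11.1
```

Request:
{"method": "drive_tool", "body": {"plan": [0, 0, 0.005, 0, 0, 0, 0, 0, 0, 0.01, 0, 0, 0, 0, 0, 0, 0.01, 0, 0, 0, 0, 0, 0, 0.01, 0, 0, 0, 0, 0, 0, 0.01, 0, 0, 0, 0]}}

```text
time_s: 4.0
tcp_pos: [477.7, 225.3, 84.5]
ee_rot: [3.139, -0.007, 1.526]
ft_force: [-3.7, 2.1, 1.6]
gripper_width: 11.1
```

Request:
{"method": "drive_tool", "body": {"plan": [0, 0, 0.008, 0, 0, 0, 0, 0, 0, 0.006, 0, 0, 0, 0, 0, 0, 0.004, 0, 0, 0, 0, 0, 0, 0, 0, 0, 0, 0]}}

```text
time_s: 4.4
tcp_pos: [499.5, 224.4, 84.6]
ee_rot: [3.138, -0.008, 1.525]
ft_force: [-0.9, 1.3, 0.9]
gripper_width: 10.9
```

Request:
{"method": "drive_tool", "body": {"plan": [0, 0, 0.002, 0, 0, 0, 0, 0, 0, 0.002, 0, 0, 0, 0, 0, 0, 0.002, 0, 0, 0, 0]}}

```text
time_s: 4.7
tcp_pos: [505.1, 224.2, 84.6]
ee_rot: [3.139, -0.008, 1.526]
ft_force: [-2.9, 0.6, 1.7]
gripper_width: 11.0
```

Request:
{"method": "drive_tool", "body": {"plan": [0, 0, 0.002, 0, 0, 0, 0, 0, 0, 0.002, 0, 0, 0, 0]}}

```text
time_s: 4.9
tcp_pos: [509.1, 224.1, 84.6]
ee_rot: [3.139, -0.008, 1.526]
ft_force: [-1.9, 1.7, 0.4]
gripper_width: 11.0
```

Request:
{"method": "drive_tool", "body": {"plan": [0, 0, 0.002, 0, 0, 0, 0, 0, 0, 0.002, 0, 0, 0, 0]}}

```text
time_s: 5.1
tcp_pos: [513.3, 223.9, 84.5]
ee_rot: [3.139, -0.008, 1.526]
ft_force: [-2.9, 1.1, 1.3]
gripper_width: 10.8
```

Request:
{"method": "drive_tool", "body": {"plan": [0, 0, 0.002, 0, 0, 0, 0, 0, 0, 0.002, 0, 0, 0, 0]}}

```text
time_s: 5.3
tcp_pos: [517.6, 223.7, 84.5]
ee_rot: [3.139, -0.008, 1.526]
ft_force: [-3.3, 1.9, 1.6]
gripper_width: 11.0
```

Request:
{"method": "drive_tool", "body": {"plan": [0, 0, 0.002, 0, 0, 0, 0]}}

```text
time_s: 5.4
tcp_pos: [519.8, 223.6, 84.5]
ee_rot: [3.139, -0.008, 1.526]
ft_force: [-3.4, 1.5, 0.9]
gripper_width: 10.8
```

Request:
{"method": "drive_tool", "body": {"plan": [0, 0, 0.002, 0, 0, 0, 0]}}

```text
time_s: 5.5
tcp_pos: [521.9, 223.6, 84.5]
ee_rot: [3.139, -0.008, 1.526]
ft_force: [-5.7, 1.5, 4.2]
gripper_width: 11.3
```

Request:
{"method": "drive_tool", "body": {"plan": [0, 0, 0.002, 0, 0, 0, 0]}}

```text
time_s: 5.6
tcp_pos: [523.5, 223.5, 84.5]
ee_rot: [3.141, -0.007, 1.526]
ft_force: [-8.5, 2.1, 7.3]
gripper_width: 11.2
```

Request:
{"method": "drive_tool", "body": {"plan": [0, 0, 0.002, 0, 0, 0, 0]}}

```text
time_s: 5.7
tcp_pos: [524.8, 223.4, 84.5]
ee_rot: [-3.141, -0.007, 1.526]
ft_force: [-10.8, 1.6, 9.2]
gripper_width: 11.0
```

Request:
{"method": "drive_tool", "body": {"plan": [0, 0, 0.001, 0, 0, 0, 0]}}

```text
time_s: 5.8
tcp_pos: [525.0, 223.5, 84.5]
ee_rot: [-3.139, -0.007, 1.527]
ft_force: [-11.0, 1.4, 10.1]
gripper_width: 11.1
```

Request:
{"method": "drive_tool", "body": {"plan": [0, 0, -0.004, 0, 0, 0, 0, 0, 0, -0.004, 0, 0, 0, 0, 0, 0, -0.003, 0, 0, 0, 0, 0, 0, 0, 0, 0, 0, 0]}}

```text
time_s: 6.2
tcp_pos: [514.7, 223.8, 84.6]
ee_rot: [-3.141, -0.007, 1.526]
ft_force: [-2.5, 1.4, 0.0]
gripper_width: 10.9
```

Request:
{"method": "drive_tool", "body": {"plan": [0, 0, -0.004, 0, 0, 0, 0, 0, 0, -0.001, 0, 0, 0, 0, 0, 0, 0, 0, 0, 0, 0]}}

```text
time_s: 6.5
tcp_pos: [509.8, 224.1, 84.6]
ee_rot: [3.141, -0.007, 1.526]
ft_force: [2.5, 2.0, -4.3]
gripper_width: 10.9
```

Request:
{"method": "drive_tool", "body": {"plan": [0.4, 0, 0, 0, 0, 0, 0, 0.4, 0, 0, 0, 0, 0, 0, 0.4, 0, 0, 0, 0, 0, 0, 0.4, 0, 0, 0, 0, 0, 0, 0.4, 0, 0, -0.03, 0, 0, 0, 0.4, 0, 0, -0.04, 0, 0, 0, 0.4, 0, 0, -0.04, 0, 0, 0, 0.4, 0, 0, -0.04, 0, 0, 0, 0.4, 0, 0, 0, 0, 0, 0]}}

```text
time_s: 7.4
tcp_pos: [508.8, 221.3, 239.2]
ee_rot: [-3.139, -0.004, 1.525]
ft_force: [-0.2, 0.2, 0.1]
gripper_width: 37.6
```

```bash
python3 - <<'E'
from h import *
st()
d=snap("top","t2.png"); im=d["img"][:,:,::-1]
a=cv2.resize(im[165:280,120:240],None,fx=5,fy=5,interpolation=cv2.INTER_CUBIC)
b=cv2.resize(im[220:285,270:410],None,fx=5,fy=5,interpolation=cv2.INTER_CUBIC)
b=cv2.resize(b,(600,279));cv2.imwrite("pics/c2.png",cv2.resize(np.vstack([a,b]),(421,599)))
E
```

```text
t7.4 [508.8 221.3 239.2] rot [-3.139 -0.004  1.525] F [-0.2  0.2  0.1] w 37.6
```

View pics/c2.png

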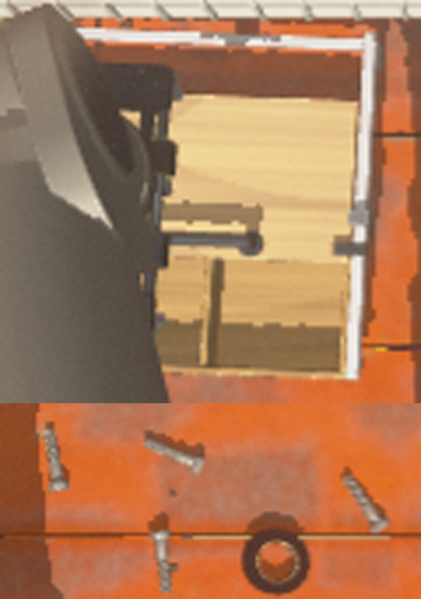

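The cover now stands open with the clip behind it. The bolts and the roll have not moved. Next, bolt A.

```bash
python3 - <<'E'
from h import *
plan([(501,-101.5,120,.148,.55)])
E
```

```text
tilt err [-0.005 -0.002  0.   ] 11 rows
0.55,-0.029,0.001,0.011,0,0,0.125,
0.55,-0.029,0.004,0.011,0,0,0.125,
0.55,-0.028,0.008,0.011,0,0,0.125,
0.55,-0.027,0.011,0.011,0,0,0.125,
0.55,-0.025,0.015,0.011,0,0,0.125,
0.55,-0.023,0.018,0.011,0,0,0.125,
0.55,-0.021,0.021,0.011,0,0,0.125,
0.55,-0.018,0.023,0.011,0,0,0.125,
0.55,-0.015,0.025,0.011,0,0,0.125,
0.55,-0.012,0.027,0.011,0,0,0.125,
0.55,-0.009,0.028,0.011,0,0,0.125
```

Request:
{"method": "drive_tool", "body": {"plan": [0.55, -0.029, 0.001, 0.011, 0, 0, 0.125, 0.55, -0.029, 0.004, 0.011, 0, 0, 0.125, 0.55, -0.028, 0.008, 0.011, 0, 0, 0.125, 0.55, -0.027, 0.011, 0.011, 0, 0, 0.125, 0.55, -0.025, 0.015, 0.011, 0, 0, 0.125, 0.55, -0.023, 0.018, 0.011, 0, 0, 0.125, 0.55, -0.021, 0.021, 0.011, 0, 0, 0.125, 0.55, -0.018, 0.023, 0.011, 0, 0, 0.125, 0.55, -0.015, 0.025, 0.011, 0, 0, 0.125, 0.55, -0.012, 0.027, 0.011, 0, 0, 0.125, 0.55, -0.009, 0.028, 0.011, 0, 0, 0.125, 0.55, 0, 0, 0, 0, 0, 0, 0.55, 0, 0, 0, 0, 0, 0]}}

```text
time_s: 8.75
tcp_pos: [485.6, -114.1, 99.6]
ee_rot: [3.138, 0.018, 0.093]
ft_force: [-0.1, 0.1, 0.3]
gripper_width: 51.7
```

```bash
python3 - <<'E'
from h import *
st();snap("wrist","w2.png");plan([(501,-101.5,60,.148,.55),(501,-101.5,20.5,.148,.55)],vmax=30)
d=load("w2.png"); print([w2pix(d,p).round(0) for p in((501,-101.5,9.5),(505.8,-222,9.5))])
E
```

```text
t8.8 [ 485.6 -114.1   99.6] rot [3.138 0.018 0.093] F [-0.1  0.1  0.3] w 51.7
tilt err [0.003 0.018 0.   ] 4 rows
0.55,0.008,-0.005,0.02,0,0,-0.027,
0.55,0.008,-0.005,0.02,0,0,-0.027,
0.55,0,-0,0.02,0,0,-0,
0.55,0,-0,0.02,0,0,-0
[array([265., 196.]), array([430., 205.])]
```

View pics/w2.png

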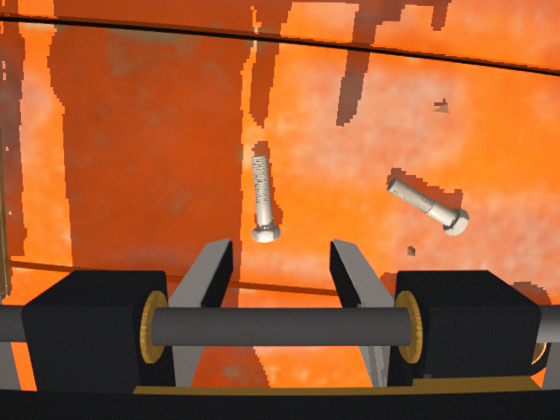

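Bolt A runs from (260,155) to (265,238), and B's middle is at (427,204). Both are within 3 px of the prediction.

Request:
{"method": "drive_tool", "body": {"plan": [0.55, 0.008, -0.005, 0.02, 0.003, 0.018, -0.027, 0.55, 0.008, -0.005, 0.02, 0, 0, -0.027, 0.55, 0, 0, 0.01, 0, 0, 0, 0.55, 0, 0, 0, 0, 0, 0]}}

```text
time_s: 9.2
tcp_pos: [501.1, -98.6, 48.2]
ee_rot: [-3.141, -0.002, 0.157]
ft_force: [0.5, -0.5, -0.6]
gripper_width: 51.9
```

```bash
python3 - <<'E'
from h import *
st();plan([(501,-101.5,20.5,.148,.55)],vmax=20)
E
```

```text
t9.2 [501.1 -98.6  48.2] rot [-3.141e+00 -2.000e-03  1.570e-01] F [ 0.5 -0.5 -0.6] w 51.9
tilt err [-0.001 -0.002  0.   ] 2 rows
0.55,-0,0.001,0.014,0,0,0.005,
0.55,-0,0.001,0.014,0,0,0.005
```

Slow rows land accurately. Descend, close, and lift.

Request:
{"method": "drive_tool", "body": {"plan": [0.55, 0, 0.001, 0.014, 0, 0, 0, 0.55, 0, 0.001, 0.011, 0, 0, 0, 0.55, 0, 0, 0.002, 0, 0, 0, 0, 0, 0, 0, 0, 0, 0, 0, 0, 0, 0, 0, 0, 0, 0, 0, 0, 0, 0, 0, 0, 0, 0, 0, 0, 0, 0, 0, 0, 0, 0, 0, 0, 0, 0, 0, 0, 0, 0, 0, 0, 0, 0, 0, 0, 0, 0, 0]}}

```text
$.plan: bad value
```

```bash
cat >> h.py <<'E'
C=np.array([468.6,224.8]); YC=-.036
def cw(x,y): u=np.array([np.cos(YC),np.sin(YC)]); return C+x*u+y*np.array([-u[1],u[0]])
E
python3 - <<'E'
from h import *
st()
for y in(-103,-35,-80,-57): print(cw(-22,y).round(1))
print(cw(-24,55))
E
```

```text
t9.2 [501.1 -98.6  48.2] rot [-3.141e+00 -2.000e-03  1.570e-01] F [ 0.5 -0.5 -0.6] w 51.9
[442.9 122.7]
[445.4 190.6]
[443.7 145.6]
[444.6 168.6]
[446.59512267 280.62817724]
```

Request:
{"method": "drive_tool", "body": {"plan": [0.55, 0, 0.001, 0.014, 0, 0, 0, 0.55, 0, 0.001, 0.011, 0, 0, 0, 0.55, 0, 0, 0.002, 0, 0, 0, 0, 0, 0, 0, 0, 0, 0, 0, 0, 0, 0, 0, 0, 0, 0, 0, 0, 0, 0, 0, 0, 0, 0, 0, 0, 0, 0, 0, 0, 0, 0, 0, 0, 0, 0, 0, 0, 0, 0, 0, 0, 0, 0, 0, 0, 0, 0, 0, 0]}}

```text
time_s: 10.2
tcp_pos: [502.1, -100.8, 21.3]
ee_rot: [-3.141, -0.004, 0.157]
ft_force: [0.2, -0.6, -0.5]
gripper_width: 15.6
```

Request:
{"method": "drive_tool", "body": {"plan": [0, 0, 0, 0, 0, 0, 0, 0, 0, 0, 0, 0, 0, 0, 0, 0, 0, -0.03, 0, 0, 0, 0, 0, 0, -0.04, 0, 0, 0, 0, 0, 0, -0.04, 0, 0, 0, 0, 0, 0, 0, 0, 0, 0]}}

```text
time_s: 10.8
tcp_pos: [500.5, -101.8, 134.0]
ee_rot: [-3.141, -0.0, 0.155]
ft_force: [0.2, -0.4, -1.2]
gripper_width: 15.9
```

```bash
python3 - <<'E'
from h import *
st();plan([(443,122.7,130,-.036,0)],vmax=32)
E
```

```text
t10.8 [ 500.5 -101.8  134. ] rot [-3.141 -0.     0.155] F [ 0.2 -0.4 -1.2] w 15.9
tilt err [-0. -0.  0.] 8 rows
0,-0.003,-0.029,0,0,0,0.024,
0,-0.003,-0.029,0,0,0,0.024,
0,-0.004,-0.029,0,0,0,0.024,
0,-0.005,-0.029,0,0,0,0.024,
0,-0.006,-0.028,0,0,0,0.024,
0,-0.006,-0.028,0,0,0,0.024,
0,-0.007,-0.028,0,0,0,0.024,
0,-0.008,-0.028,0,0,0,0.024
```

Request:
{"method": "drive_tool", "body": {"plan": [0, -0.003, -0.029, 0, 0, 0, 0.024, 0, -0.003, -0.029, 0, 0, 0, 0.024, 0, -0.004, -0.029, 0, 0, 0, 0.024, 0, -0.005, -0.029, 0, 0, 0, 0.024, 0, -0.006, -0.028, 0, 0, 0, 0.024, 0, -0.006, -0.028, 0, 0, 0, 0.024, 0, -0.007, -0.024, 0, 0, 0, 0.024, 0, -0.008, -0.012, 0, 0, 0, 0.024, 0, 0, 0, 0, 0, 0, 0, 0, 0, 0, 0, 0, 0, 0]}}

```text
time_s: 11.8
tcp_pos: [439.1, 110.7, 132.1]
ee_rot: [-3.141, -0.001, -0.044]
ft_force: [0.2, 0.7, -0.2]
gripper_width: 15.5
```

```bash
python3 - <<'E'
from h import *
st();plan([(443,122.7,40,-.036,0)],vmax=25)
d=snap("wrist","w3.png")
E
```

```text
t11.8 [439.1 110.7 132.1] rot [-3.141e+00 -1.000e-03 -4.400e-02] F [ 0.2  0.7 -0.2] w 15.5
tilt err [-0.    -0.001  0.   ] 4 rows
0,0.001,-0.003,0.023,0,0,-0.002,
0,0.001,-0.003,0.023,0,0,-0.002,
0,0.001,-0.003,0.023,0,0,-0.002,
0,0.001,-0.003,0.023,0,0,-0.002
```

View pics/w3.png

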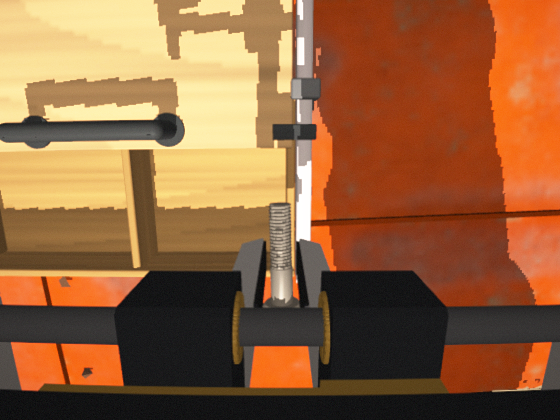

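```bash
python3 - <<'E'
from h import *
d=load("w3.png")
u=np.array([np.cos(YC),np.sin(YC)]);v=np.array([-u[1],u[0]])
for n,p,z in(("frontwall top inner",(140,267),48),("cover front",(160,150),56),("rail inner",(296,150),60),("rail outer",(313,200),60),("divider mid top",(133,200),48),("clip front",(305,98),66),("lug rear",(295,124),66),("lug front",(295,138),60),("handle R",(168,128),83)):
    q=pix2w(d,p,z)[:2]-C; print(n,(q@u).round(1),(q@v).round(1))
E
```

```text
frontwall top inner -59.1 -9.4
cover front 27.2 -34.6
rail inner 26.5 -125.2
rail outer -6.9 -136.7
divider mid top -8.2 -9.4
clip front 58.6 -130.5
lug rear 42.9 -124.3
lug front 34.2 -124.6
handle R 41.2 -49.5
```

Clip face to cover lug is about 16 mm, so the back-off is right. The case origin shifts by about (2.5, 2) mm. Now lower the bolt.

Request:
{"method": "drive_tool", "body": {"plan": [0, 0.006, -0.014, 0, 0, 0, 0, 0, 0, 0, 0.02, 0, 0, 0, 0, 0, 0, 0.025, 0, 0, 0, 0, 0, 0, 0.025, 0, 0, 0, 0, 0, 0, 0.015, 0, 0, 0, 0, 0, 0, 0, 0, 0, 0]}}

```text
time_s: 12.45
tcp_pos: [451.8, 126.4, 43.9]
ee_rot: [-3.138, -0.004, -0.047]
ft_force: [-0.7, 4.9, -2.6]
gripper_width: 15.7
```

```bash
sed -i 's/C=np.array(\[468.6,224.8\])/C=np.array([471.,226.6])/' h.py; python3 - <<'E'
from h import *
st();plan([(*cw(-22,-103),28,-.036,0)],vmax=25)
E
```

```text
t12.4 [451.8 126.4  43.9] rot [-3.138 -0.004 -0.047] F [-0.7  4.9 -2.6] w 15.7
tilt err [-0.004 -0.004  0.   ] 1 rows
0,-0.006,0.002,0.016,0,0,-0.011
```

Request:
{"method": "drive_tool", "body": {"plan": [0, -0.005, -0.009, 0, 0, 0, -0.01, 0, 0, 0, 0.008, 0, 0, 0, 0, 0, 0, 0.006, 0, 0, 0, 0, 0, 0, 0, 0, 0, 0]}}

```text
time_s: 12.85
tcp_pos: [448.6, 136.8, 29.9]
ee_rot: [-3.138, -0.005, -0.037]
ft_force: [0.7, 0.6, -0.1]
gripper_width: 15.7
```

Request:
{"method": "drive_tool", "body": {"plan": [0.28, 0, 0, 0.002, 0, 0, 0, 0.28, 0, 0, 0, 0, 0, 0, 0.28, 0, 0, 0, 0, 0, 0, 0.28, 0, 0, -0.03, 0, 0, 0, 0.28, 0, 0, -0.04, 0, 0, 0, 0.5, 0, 0, -0.04, 0, 0, 0, 0.5, 0, 0, -0.01, 0, 0, 0]}}

```text
time_s: 13.55
tcp_pos: [447.6, 134.1, 151.0]
ee_rot: [-3.141, -0.002, -0.04]
ft_force: [-0.5, 0.1, 0.5]
gripper_width: 38.8
```

```bash
python3 - <<'E'
from h import *
st();plan([(396,-209,120,.081,.5)],vmax=34)
E
```

```text
t13.6 [447.6 134.1 151. ] rot [-3.141e+00 -2.000e-03 -4.000e-02] F [-0.5  0.1  0.5] w 38.8
tilt err [-0.001 -0.002  0.   ] 11 rows
0.5,-0.003,0.031,0.003,0,0,-0.011,
0.5,-0.004,0.031,0.003,0,0,-0.011,
0.5,-0.004,0.031,0.003,0,0,-0.011,
0.5,-0.004,0.031,0.003,0,0,-0.011,
0.5,-0.005,0.031,0.003,0,0,-0.011,
0.5,-0.005,0.031,0.003,0,0,-0.011,
0.5,-0.006,0.031,0.003,0,0,-0.011,
0.5,-0.006,0.031,0.003,0,0,-0.011,
0.5,-0.006,0.031,0.003,0,0,-0.011,
0.5,-0.007,0.031,0.003,0,0,-0.011,
0.5,-0.007,0.031,0.003,0,0,-0.011
```

```bash
python3 - <<'E'
from h import *
plan([(450,-20,135,.02,.5),(398,-209,110,.081,.5)],vmax=34)
E
```

```text
tilt err [-0.001 -0.002  0.   ] 11 rows
0.5,0.002,0.031,0.003,0,0,-0.012,
0.5,0.001,0.031,0.003,0,0,-0.012,
0.5,0.001,0.031,0.003,0,0,-0.012,
0.5,0.001,0.031,0.003,0,0,-0.012,
0.5,0,0.031,0.003,0,0,-0.012,
0.5,-0.009,0.031,0.004,0,0,-0.01,
0.5,-0.01,0.031,0.004,0,0,-0.01,
0.5,-0.01,0.031,0.004,0,0,-0.01,
0.5,-0.01,0.031,0.004,0,0,-0.01,
0.5,-0.011,0.031,0.004,0,0,-0.01,
0.5,-0.011,0.031,0.004,0,0,-0.01
```

Request:
{"method": "drive_tool", "body": {"plan": [0.5, 0.002, 0.031, 0.003, 0, 0, -0.012, 0.5, 0.001, 0.031, 0.003, 0, 0, -0.012, 0.5, 0.001, 0.031, 0.003, 0, 0, -0.012, 0.5, 0.001, 0.031, 0.003, 0, 0, -0.012, 0.5, 0, 0.031, 0.003, 0, 0, -0.012, 0.5, -0.009, 0.031, 0.004, 0, 0, -0.01, 0.5, -0.01, 0.031, 0.004, 0, 0, -0.01, 0.5, -0.01, 0.031, 0.004, 0, 0, -0.01, 0.5, -0.01, 0.031, 0.004, 0, 0, -0.01, 0.5, -0.011, 0.025, 0.004, 0, 0, -0.01, 0.5, -0.011, 0.012, 0.004, 0, 0, -0.01, 0.5, 0, 0, 0, 0, 0, 0, 0.5, 0, 0, 0, 0, 0, 0]}}

```text
time_s: 14.85
tcp_pos: [396.1, -193.8, 109.4]
ee_rot: [-3.136, -0.009, 0.09]
ft_force: [0.2, 0.3, 0.6]
gripper_width: 47.0
```

```bash
python3 - <<'E'
from h import *
st();plan([(398,-209,40,.081,.5)],vmax=25)
d=snap("top","t3.png"); im=d["img"][:,:,::-1]
a=cv2.resize(im[215:280,120:200],None,fx=5,fy=5,interpolation=cv2.INTER_CUBIC)
b=cv2.resize(im[215:280,270:420],None,fx=5,fy=5,interpolation=cv2.INTER_CUBIC)
cv2.imwrite("pics/c3.png",cv2.resize(np.hstack([a,b]),None,fx=.69,fy=.69))
E
```

```text
t14.8 [ 396.1 -193.8  109.4] rot [-3.136 -0.009  0.09 ] F [0.2 0.3 0.6] w 47.0
tilt err [-0.006 -0.009  0.   ] 3 rows
0.5,0,0.005,0.023,0,0,0.003,
0.5,0,0.005,0.023,0,0,0.003,
0.5,0,0.005,0.023,0,0,0.003
```

View pics/c3.png

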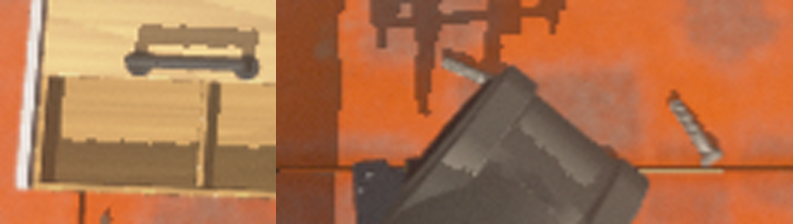

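The arm hides D here. B and C are still in place. Descend on D.

Request:
{"method": "drive_tool", "body": {"plan": [0.5, 0, 0.006, 0.023, -0.006, -0.009, 0.003, 0.5, 0, 0.005, 0.023, 0, 0, 0.003, 0.5, 0, 0.002, 0.015, 0, 0, 0, 0.5, 0, 0, 0, 0, 0, 0]}}

```text
time_s: 15.3
tcp_pos: [401.4, -202.6, 47.0]
ee_rot: [-3.141, -0.002, 0.091]
ft_force: [-0.1, -0.0, -0.1]
gripper_width: 47.0
```

```bash
python3 - <<'E'
from h import *
st();plan([(398,-209,20.5,.081,.5)],vmax=14)
d=load("t1.png")
im=get_image("side")["img"];import pickle
D=snap("side","s2.png",(180,200,380,350),3); print([w2pix(load("s2.png"),p) for p in((396,-209,9.5),(398,-209,21))])
E
```

```text
t15.3 [ 401.4 -202.6   47. ] rot [-3.141e+00 -2.000e-03  9.100e-02] F [-0.1 -0.  -0.1] w 47.0
tilt err [-0.001 -0.002  0.   ] 2 rows
0.5,-0.002,0.003,0.013,0,0,0.005,
0.5,-0.002,0.003,0.013,0,0,0.005
[array([238.50208755, 277.79015855]), array([239.26542727, 272.70706064])]
```

View pics/s2.png

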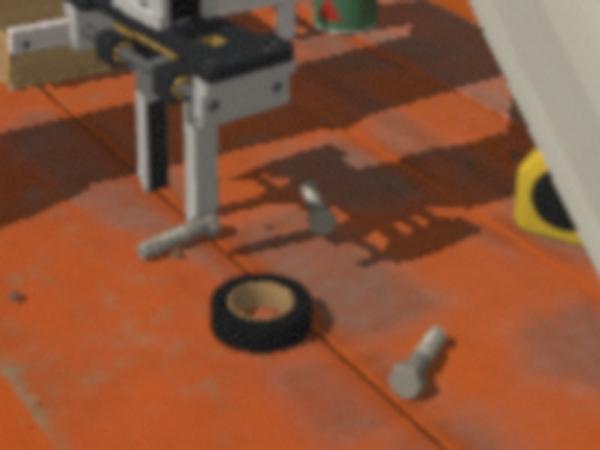

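D lies at (145,248)–(210,228) in the crop, as predicted, between the fingers.

Request:
{"method": "drive_tool", "body": {"plan": [0.5, -0.002, 0.003, 0.013, 0, 0, 0.005, 0.5, -0.002, 0.003, 0.012, 0, 0, 0.003, 0.5, 0, 0, 0.001, 0, 0, 0, 0, 0, 0, 0, 0, 0, 0, 0, 0, 0, 0, 0, 0, 0, 0, 0, 0, 0, 0, 0, 0, 0, 0, 0, 0, 0, 0, 0, 0, 0, 0, 0, 0, 0, 0, 0, 0, 0, 0, 0, 0, 0, 0, 0, 0, 0, 0, 0, 0]}}

```text
time_s: 16.4
tcp_pos: [403.6, -207.1, 27.7]
ee_rot: [3.141, -0.012, 0.088]
ft_force: [0.2, -0.7, -0.2]
gripper_width: 14.7
```

Request:
{"method": "drive_tool", "body": {"plan": [0, 0, 0, 0, 0, 0, 0, 0, 0, 0, 0, 0, 0, 0, 0, 0, 0, -0.03, 0, 0, 0, 0, 0, 0, -0.04, 0, 0, 0, 0, 0, 0, -0.04, 0, 0, 0, 0, 0, 0, 0, 0, 0, 0]}}

```text
time_s: 17.0
tcp_pos: [400.5, -208.0, 140.1]
ee_rot: [3.141, -0.007, 0.086]
ft_force: [0.9, 0.8, -1.2]
gripper_width: 15.0
```

```bash
python3 - <<'E'
from h import *
st();plan([(450,-10,135,.03,0),(*cw(-22,-44),135,-.036,0)],vmax=34);print(cw(-22,-44))
E
```

```text
t17.0 [ 400.5 -208.   140.1] rot [ 3.141 -0.007  0.086] F [ 0.9  0.8 -1.2] w 15.0
tilt err [ 0.    -0.007 -0.   ] 13 rows
0,0.009,-0.028,0.001,0,0,0.008,
0,0.009,-0.028,0.001,0,0,0.008,
0,0.009,-0.028,0.001,0,0,0.008,
0,0.009,-0.028,0.001,0,0,0.008,
0,0.009,-0.028,0.001,0,0,0.008,
0,0.008,-0.028,0.001,0,0,0.008,
0,0.008,-0.028,0.001,0,0,0.008,
0,0.001,-0.032,-0,0,0,0.011,
0,0,-0.032,-0,0,0,0.011,
0,-0,-0.032,-0,0,0,0.011,
0,-0.001,-0.032,-0,0,0,0.011,
0,-0.001,-0.032,-0,0,0,0.011,
0,-0.001,-0.032,-0,0,0,0.011
[447.43059658 183.42033786]
```

Request:
{"method": "drive_tool", "body": {"plan": [0, 0.009, -0.028, 0.001, 0, 0.007, 0.008, 0, 0.009, -0.028, 0.001, 0, 0, 0.008, 0, 0.009, -0.028, 0.001, 0, 0, 0.008, 0, 0.009, -0.028, 0.001, 0, 0, 0.008, 0, 0.009, -0.028, 0.001, 0, 0, 0.008, 0, 0.008, -0.028, 0.001, 0, 0, 0.008, 0, 0.008, -0.028, 0.001, 0, 0, 0.008, 0, 0.001, -0.032, 0, 0, 0, 0.011, 0, 0, -0.032, 0, 0, 0, 0.011, 0, 0, -0.032, 0, 0, 0, 0.011, 0, -0.001, -0.032, 0, 0, 0, 0.011, 0, -0.001, -0.027, 0, 0, 0, 0.011, 0, -0.001, -0.014, 0, 0, 0, 0.011, 0, 0, 0, 0, 0, 0, 0, 0, 0, 0, 0, 0, 0, 0]}}

```text
time_s: 18.5
tcp_pos: [446.3, 174.9, 129.6]
ee_rot: [-3.141, -0.014, -0.042]
ft_force: [0.0, 0.3, -0.7]
gripper_width: 14.7
```

```bash
python3 - <<'E'
from h import *
st();plan([(*cw(-22,-44),38,-.036,0)],vmax=25);snap("wrist","w4.png")
E
```

```text
t18.5 [446.3 174.9 129.6] rot [-3.141 -0.014 -0.042] F [ 0.   0.3 -0.7] w 14.7
tilt err [-0.    -0.014  0.   ] 4 rows
0,0,-0.002,0.023,0,0,-0.002,
0,0,-0.002,0.023,0,0,-0.002,
0,0,-0.002,0.023,0,0,-0.002,
0,0,-0.002,0.023,0,0,-0.002
```

View pics/w4.png

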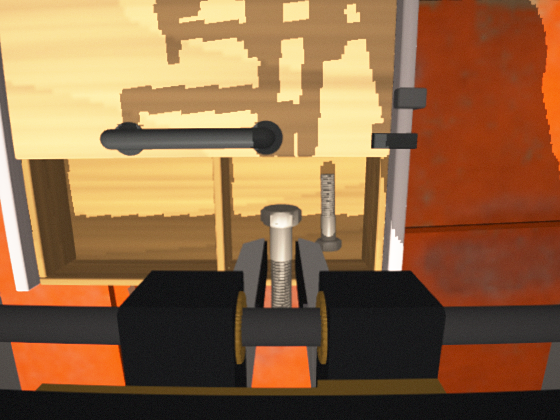

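Bolt A lies in the right bay at (328,205). The held bolt D goes beside it.

Request:
{"method": "drive_tool", "body": {"plan": [0, 0, -0.002, 0.023, 0, -0.014, -0.002, 0, 0, -0.002, 0.023, 0, 0, -0.002, 0, 0, -0.002, 0.023, 0, 0, -0.002, 0, 0, -0.001, 0.012, 0, 0, 0, 0, 0, 0, 0, 0, 0, 0]}}

```text
time_s: 19.05
tcp_pos: [448.1, 177.4, 46.4]
ee_rot: [-3.14, -0.0, -0.042]
ft_force: [-0.3, -0.7, 0.2]
gripper_width: 14.5
```

```bash
python3 - <<'E'
from h import *
st();plan([(*cw(-22,-45),37,-.036,0)],vmax=25)
E
```

```text
t19.1 [448.1 177.4  46.4] rot [-3.14  -0.    -0.042] F [-0.3 -0.7  0.2] w 14.5
tilt err [-0.002 -0.     0.   ] 1 rows
0,-0.001,-0.005,0.009,0,0,-0.006
```

Request:
{"method": "drive_tool", "body": {"plan": [0, -0.001, -0.004, 0.009, 0, 0, 0, 0, 0, 0, 0, 0, 0, 0, 0.27, 0, 0, 0, 0, 0, 0, 0.27, 0, 0, 0, 0, 0, 0, 0.27, 0, 0, 0, 0, 0, 0, 0.27, 0, 0, -0.03, 0, 0, 0, 0.27, 0, 0, -0.04, 0, 0, 0, 0.5, 0, 0, -0.04, 0, 0, 0, 0.5, 0, 0, -0.01, 0, 0, 0]}}

```text
time_s: 19.95
tcp_pos: [447.8, 179.7, 162.7]
ee_rot: [-3.14, -0.0, -0.045]
ft_force: [-0.6, -0.2, -1.0]
gripper_width: 37.9
```

```bash
python3 - <<'E'
from h import *
st();plan([(500,-200,110,1.11,.5)],vmax=34)
E
```

```text
t19.9 [447.8 179.7 162.7] rot [-3.14  -0.    -0.045] F [-0.6 -0.2 -1. ] w 37.9
tilt err [-0.001 -0.     0.   ] 12 rows
0.5,0.006,0.031,0.004,0,0,-0.096,
0.5,0.003,0.032,0.004,0,0,-0.096,
0.5,-0,0.032,0.004,0,0,-0.096,
0.5,-0.003,0.032,0.004,0,0,-0.096,
0.5,-0.006,0.031,0.004,0,0,-0.096,
0.5,-0.009,0.031,0.004,0,0,-0.096,
0.5,-0.012,0.029,0.004,0,0,-0.096,
0.5,-0.015,0.028,0.004,0,0,-0.096,
0.5,-0.018,0.027,0.004,0,0,-0.096,
0.5,-0.02,0.025,0.004,0,0,-0.096,
0.5,-0.022,0.023,0.004,0,0,-0.096,
0.5,-0.025,0.02,0.004,0,0,-0.096
```

Request:
{"method": "drive_tool", "body": {"plan": [0.5, 0.006, 0.031, 0.004, 0, 0, -0.096, 0.5, 0.003, 0.032, 0.004, 0, 0, -0.096, 0.5, 0, 0.032, 0.004, 0, 0, -0.096, 0.5, -0.003, 0.032, 0.004, 0, 0, -0.096, 0.5, -0.006, 0.031, 0.004, 0, 0, -0.096, 0.5, -0.009, 0.031, 0.004, 0, 0, -0.096, 0.5, -0.012, 0.029, 0.004, 0, 0, -0.096, 0.5, -0.015, 0.028, 0.004, 0, 0, -0.096, 0.5, -0.018, 0.027, 0.004, 0, 0, -0.096, 0.5, -0.02, 0.025, 0.004, 0, 0, -0.096, 0.5, -0.022, 0.023, 0.004, 0, 0, -0.096, 0.5, -0.025, 0.02, 0.004, 0, 0, -0.096, 0.5, 0, 0, 0, 0, 0, 0, 0.5, 0, 0, 0, 0, 0, 0]}}

```text
time_s: 21.35
tcp_pos: [513.1, -207.6, 111.0]
ee_rot: [3.141, -0.01, 1.164]
ft_force: [-0.6, -0.4, -0.4]
gripper_width: 47.1
```

```bash
python3 - <<'E'
from h import *
st();plan([(505.8,-222,40,1.11,.5)],vmax=25);snap("wrist","w5.png")
d=load("w5.png");print([w2pix(d,p).round(0) for p in((505.8,-222,9.5),)])
E
```

```text
t21.4 [ 513.1 -207.6  111. ] rot [ 3.141 -0.01   1.164] F [-0.6 -0.4 -0.4] w 47.1
tilt err [ 0.001 -0.01  -0.   ] 3 rows
0.5,-0.005,-0,0.024,0,0,0.018,
0.5,-0.005,-0,0.024,0,0,0.018,
0.5,-0.005,-0,0.024,0,0,0.018
[array([280., 238.])]
```

View pics/w5.png

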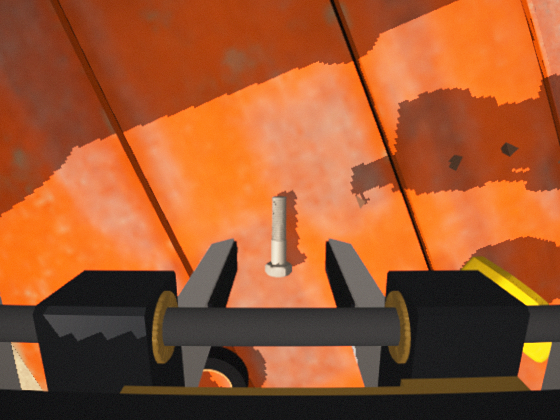

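B runs from (279,197) to (278,274), in line with the fingers. Descend.

Request:
{"method": "drive_tool", "body": {"plan": [0.5, -0.005, 0, 0.024, 0, -0.01, 0, 0.5, -0.005, 0, 0.024, 0, 0, 0, 0.5, -0.004, 0, 0.024, 0, 0, 0, 0.5, 0, 0, 0.01, 0, 0, 0, 0.5, 0, 0, 0, 0, 0, 0]}}

```text
time_s: 21.9
tcp_pos: [509.5, -214.1, 27.8]
ee_rot: [3.139, -0.002, 1.168]
ft_force: [0.2, -0.1, 0.7]
gripper_width: 47.0
```

```bash
python3 - <<'E'
from h import *
st();plan([(505.8,-222,20.5,1.16,.5)],vmax=25)
E
```

```text
t21.9 [ 509.5 -214.1   27.8] rot [ 3.139e+00 -2.000e-03  1.168e+00] F [ 0.2 -0.1  0.7] w 47.0
tilt err [ 0.003 -0.002 -0.   ] 1 rows
0.5,-0.009,-0,0.007,0,0,0.008
```

Request:
{"method": "drive_tool", "body": {"plan": [0.5, -0.008, 0, 0.006, 0, 0, 0, 0.5, 0, 0, 0.001, 0, 0, 0, 0, 0, 0, 0, 0, 0, 0, 0, 0, 0, 0, 0, 0, 0, 0, 0, 0, 0, 0, 0, 0, 0, 0, 0, 0, 0, 0, 0, 0, 0, 0, 0, 0, 0, 0, 0, 0, 0, 0, 0, 0, 0, 0, 0, 0, 0, 0, 0, 0, 0, 0, 0, 0, 0, 0, 0]}}

```text
time_s: 22.9
tcp_pos: [508.5, -220.8, 23.8]
ee_rot: [3.135, -0.004, 1.169]
ft_force: [-0.6, 0.7, -0.6]
gripper_width: 16.1
```

Request:
{"method": "drive_tool", "body": {"plan": [0, 0, 0, -0.03, 0, 0, 0, 0, 0, 0, -0.04, 0, 0, 0, 0, 0, 0, -0.04, 0, 0, 0, 0, 0, 0, 0, 0, 0, 0]}}

```text
time_s: 23.3
tcp_pos: [506.5, -221.3, 136.3]
ee_rot: [3.139, -0.002, 1.168]
ft_force: [0.0, 0.1, -1.9]
gripper_width: 16.2
```

```bash
python3 - <<'E'
from h import *
st();print(cw(-22,-68));plan([(*(cw(-22,-68)),135,-.036,0)],vmax=34)
E
```

```text
t23.3 [ 506.5 -221.3  136.3] rot [ 3.139e+00 -2.000e-03  1.168e+00] F [ 0.   0.1 -1.9] w 16.2
[446.56678319 159.43588818]
tilt err [ 0.003 -0.002 -0.   ] 12 rows
0,0.027,-0.017,0,0,0,0.1,
0,0.025,-0.02,0,0,0,0.1,
0,0.023,-0.022,0,0,0,0.1,
0,0.021,-0.024,0,0,0,0.1,
0,0.018,-0.026,0,0,0,0.1,
0,0.016,-0.028,0,0,0,0.1,
0,0.013,-0.029,0,0,0,0.1,
0,0.01,-0.031,0,0,0,0.1,
0,0.007,-0.031,0,0,0,0.1,
0,0.003,-0.032,0,0,0,0.1,
0,0,-0.032,0,0,0,0.1,
0,-0.003,-0.032,0,0,0,0.1
```

Request:
{"method": "drive_tool", "body": {"plan": [0, 0.027, -0.017, 0, 0, 0, 0.1, 0, 0.025, -0.02, 0, 0, 0, 0.1, 0, 0.023, -0.022, 0, 0, 0, 0.1, 0, 0.021, -0.024, 0, 0, 0, 0.1, 0, 0.018, -0.026, 0, 0, 0, 0.1, 0, 0.016, -0.028, 0, 0, 0, 0.1, 0, 0.013, -0.029, 0, 0, 0, 0.1, 0, 0.01, -0.031, 0, 0, 0, 0.1, 0, 0.007, -0.031, 0, 0, 0, 0.1, 0, 0.003, -0.032, 0, 0, 0, 0.1, 0, 0, -0.027, 0, 0, 0, 0.1, 0, -0.003, -0.014, 0, 0, 0, 0.1, 0, 0, 0, 0, 0, 0, 0, 0, 0, 0, 0, 0, 0, 0]}}

```text
time_s: 24.7
tcp_pos: [449.6, 148.8, 132.6]
ee_rot: [3.14, -0.004, -0.08]
ft_force: [1.0, -0.4, -0.4]
gripper_width: 16.0
```

```bash
python3 - <<'E'
from h import *
st();plan([(*cw(-22,-68),55,-.036,0)],vmax=25);snap("wrist","w6.png")
E
```

```text
t24.7 [449.6 148.8 132.6] rot [ 3.14  -0.004 -0.08 ] F [ 1.  -0.4 -0.4] w 16.0
tilt err [ 0.002 -0.004 -0.   ] 4 rows
0,-0.001,-0.003,0.019,0,0,-0.011,
0,-0.001,-0.003,0.019,0,0,-0.011,
0,-0.001,-0.003,0.019,0,0,-0.011,
0,-0.001,-0.003,0.019,0,0,-0.011
```

View pics/w6.png

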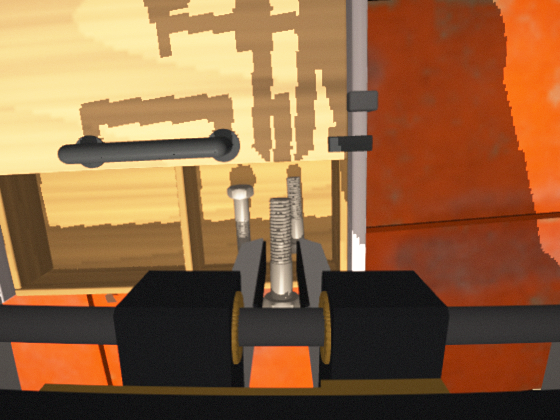

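D (head at (241,188)) and A (tail at (294,180)) lie apart in the bay. I work out the gap between them for B.

```bash
python3 - <<'E'
from h import *
d=load("w6.png")
u=np.array([np.cos(YC),np.sin(YC)]);v=np.array([-u[1],u[0]])
for n,p,z in(("Dhead",(241,190),14),("Dshank",(244,232),14),("Atail",(293,178),14),("Alow",(298,236),14)):
    q=pix2w(d,p,z)[:2]; print(n,q.round(1),((q-C)@u).round(1),((q-C)@v).round(1))
st();plan([(*cw(-22,-69),48,-.036,0)],vmax=25)
E
```

```text
Dhead [470.1 179.2] 0.8 -47.4
Dshank [435.1 180.4] -34.2 -47.5
Atail [476.5 136.9] 8.7 -89.4
Alow [428.2 136.3] -39.6 -91.8
t24.8 [449.6 148.6 132.6] rot [ 3.14  -0.004 -0.08 ] F [ 0.1  0.2 -0.6] w 16.2
tilt err [ 0.001 -0.004 -0.   ] 4 rows
0,-0.001,-0.002,0.021,0,0,-0.011,
0,-0.001,-0.002,0.021,0,0,-0.011,
0,-0.001,-0.002,0.021,0,0,-0.011,
0,-0.001,-0.002,0.021,0,0,-0.011
```

Request:
{"method": "drive_tool", "body": {"plan": [0, -0.001, -0.004, 0.021, 0, 0, -0.011, 0, -0.001, -0.004, 0.021, 0, 0, -0.011, 0, -0.001, -0.003, 0.021, 0, 0, -0.011, 0, -0.001, -0.001, 0.015, 0, 0, -0.008, 0, 0, 0, 0, 0, 0, 0]}}

```text
time_s: 25.25
tcp_pos: [448.4, 156.4, 52.4]
ee_rot: [-3.141, -0.005, -0.035]
ft_force: [-0.1, -1.2, 0.4]
gripper_width: 16.3
```

```bash
python3 - <<'E'
from h import *
st();plan([(*cw(-24,-68),45,-.036,0)],vmax=25)
E
```

```text
t25.2 [448.4 156.4  52.4] rot [-3.141 -0.005 -0.035] F [-0.1 -1.2  0.4] w 16.3
tilt err [-0.    -0.005  0.   ] 1 rows
0,-0.004,-0.003,0.007,0,0,0.001
```

Request:
{"method": "drive_tool", "body": {"plan": [0, -0.003, -0.003, 0.006, 0, 0, 0, 0, 0, 0, 0, 0, 0, 0, 0.27, 0, 0, 0, 0, 0, 0, 0.27, 0, 0, 0, 0, 0, 0, 0.27, 0, 0, 0, 0, 0, 0, 0.27, 0, 0, -0.03, 0, 0, 0, 0.27, 0, 0, -0.04, 0, 0, 0, 0.5, 0, 0, -0.04, 0, 0, 0, 0.5, 0, 0, -0.01, 0, 0, 0]}}

```text
time_s: 26.15
tcp_pos: [445.6, 156.7, 171.5]
ee_rot: [3.141, -0.005, -0.038]
ft_force: [-0.1, 0.1, -0.0]
gripper_width: 37.7
```

```bash
python3 - <<'E'
from h import *
st();plan([(460,-100,135,.3,.5),(430,-390,110,.516,.5)],vmax=38)
E
```

```text
t26.1 [445.6 156.7 171.5] rot [ 3.141 -0.005 -0.038] F [-0.1  0.1 -0. ] w 37.7
tilt err [ 0.001 -0.005 -0.   ] 15 rows
0.5,0.003,0.037,0.005,0,0,-0.048,
0.5,0.002,0.037,0.005,0,0,-0.048,
0.5,-0,0.037,0.005,0,0,-0.048,
0.5,-0.002,0.037,0.005,0,0,-0.048,
0.5,-0.004,0.037,0.005,0,0,-0.048,
0.5,-0.005,0.036,0.005,0,0,-0.048,
0.5,-0.007,0.036,0.005,0,0,-0.048,
0.5,-0.014,0.034,0.003,0,0,-0.027,
0.5,-0.015,0.033,0.003,0,0,-0.027,
0.5,-0.016,0.033,0.003,0,0,-0.027,
0.5,-0.017,0.032,0.003,0,0,-0.027,
0.5,-0.018,0.032,0.003,0,0,-0.027,
0.5,-0.019,0.031,0.003,0,0,-0.027,
0.5,-0.02,0.031,0.003,0,0,-0.027,
0.5,-0.02,0.03,0.003,0,0,-0.027
```

Request:
{"method": "drive_tool", "body": {"plan": [0.5, 0.003, 0.037, 0.005, 0, 0, -0.048, 0.5, 0.002, 0.037, 0.005, 0, 0, -0.048, 0.5, 0, 0.037, 0.005, 0, 0, -0.048, 0.5, -0.002, 0.037, 0.005, 0, 0, -0.048, 0.5, -0.004, 0.037, 0.005, 0, 0, -0.048, 0.5, -0.005, 0.036, 0.005, 0, 0, -0.048, 0.5, -0.007, 0.036, 0.005, 0, 0, -0.048, 0.5, -0.014, 0.034, 0.003, 0, 0, -0.027, 0.5, -0.015, 0.033, 0.003, 0, 0, -0.027, 0.5, -0.016, 0.033, 0.003, 0, 0, -0.027, 0.5, -0.017, 0.032, 0.003, 0, 0, -0.027, 0.5, -0.018, 0.032, 0.003, 0, 0, -0.027, 0.5, -0.019, 0.031, 0.003, 0, 0, -0.027, 0.5, -0.02, 0.026, 0.003, 0, 0, -0.027, 0.5, -0.01, 0.014, 0.003, 0, 0, -0.027, 0.5, 0, 0, 0, 0, 0, 0, 0.5, 0, 0, 0, 0, 0, 0]}}

```text
time_s: 27.85
tcp_pos: [438.7, -383.3, 106.7]
ee_rot: [-3.14, -0.012, 0.551]
ft_force: [0.4, 0.4, 0.5]
gripper_width: 47.3
```

```bash
python3 - <<'E'
from h import *
st();plan([(457,-409,40,.516,.5)],vmax=25);snap("wrist","w7.png")
d=load("w7.png");print([w2pix(d,p).round(0) for p in((457,-409,9.5),)])
t=snap("top","t4.png")["img"][:,:,::-1]; w=cv2.imread("pics/w7.png")[60:330,:]
a=cv2.resize(t[215:285,120:260],(560,280),interpolation=cv2.INTER_CUBIC)
cv2.imwrite("pics/c4.png",np.vstack([w,a]))
E
```

```text
t27.9 [ 438.7 -383.3  106.7] rot [-3.14  -0.012  0.551] F [0.4 0.4 0.5] w 47.3
tilt err [-0.001 -0.012  0.   ] 3 rows
0.5,0.001,0.01,0.022,0,0,0.012,
0.5,0.001,0.01,0.022,0,0,0.012,
0.5,0.001,0.01,0.022,0,0,0.012
[array([323., 217.])]
```

View pics/c4.png

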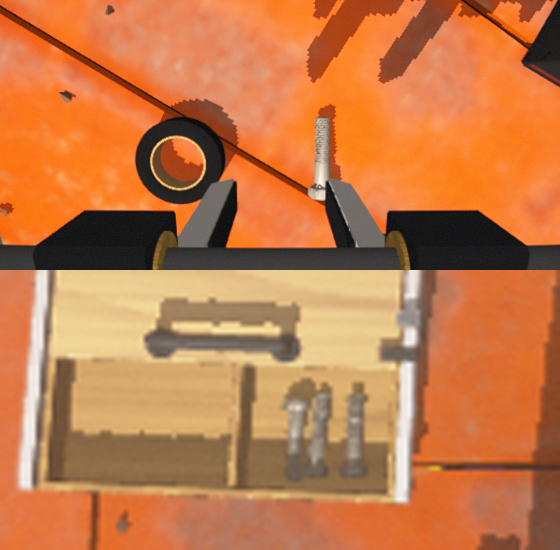

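Three bolts lie in the right bay. Bolt C runs from (322,178) to (320,250) in the wrist picture, and the tape roll's centre is near (180,220).

```bash
python3 - <<'E'
from h import *
d=load("w7.png");print("tape",pix2w(d,(180,220),16).round(1)); print("C",pix2w(d,(321,215),9.5).round(1))
E
```

```text
tape [ 400.4 -318.7   16. ]
C [ 457.2 -406.8    9.5]
```

Request:
{"method": "drive_tool", "body": {"plan": [0.5, 0.001, 0.01, 0.022, 0, -0.012, 0, 0.5, 0.001, 0.01, 0.022, 0, 0, 0, 0.5, 0.001, 0.008, 0.02, 0, 0, 0, 0.5, 0, 0, 0, 0, 0, 0]}}

```text
time_s: 28.35
tcp_pos: [461.1, -399.6, 42.3]
ee_rot: [-3.141, -0.003, 0.558]
ft_force: [0.8, 0.6, -0.2]
gripper_width: 46.6
```

```bash
python3 - <<'E'
from h import *
st();plan([(457,-408,20,.54,.5)],vmax=14)
E
```

```text
t28.4 [ 461.1 -399.6   42.3] rot [-3.141e+00 -3.000e-03  5.580e-01] F [ 0.8  0.6 -0.2] w 46.6
tilt err [-0.    -0.003  0.   ] 2 rows
0.5,-0.004,0.002,0.011,0,0,0.009,
0.5,-0.004,0.003,0.011,0,0,0.009
```

Request:
{"method": "drive_tool", "body": {"plan": [0.5, -0.004, 0.002, 0.011, 0, 0, 0, 0.5, -0.004, 0.003, 0.009, 0, 0, 0, 0.5, 0, 0, 0.001, 0, 0, 0, 0, 0, 0, 0, 0, 0, 0, 0, 0, 0, 0, 0, 0, 0, 0, 0, 0, 0, 0, 0, 0, 0, 0, 0, 0, 0, 0, 0, 0, 0, 0, 0, 0, 0, 0, 0, 0, 0, 0, 0, 0, 0, 0, 0, 0, 0, 0, 0, 0, 0, 0, 0, 0, 0, 0, 0]}}

```text
time_s: 29.45
tcp_pos: [458.1, -406.9, 23.5]
ee_rot: [3.14, -0.006, 0.56]
ft_force: [-0.8, 0.2, -0.6]
gripper_width: 15.7
```

Request:
{"method": "drive_tool", "body": {"plan": [0, 0, 0, -0.03, 0, 0, 0, 0, 0, 0, -0.04, 0, 0, 0, 0, 0, 0, -0.04, 0, 0, 0, 0, 0, 0, 0, 0, 0, 0]}}

```text
time_s: 29.85
tcp_pos: [456.3, -406.8, 135.8]
ee_rot: [-3.141, -0.004, 0.559]
ft_force: [0.3, -0.4, -0.5]
gripper_width: 15.8
```

```bash
python3 - <<'E'
from h import *
st();print(cw(-24,-24),cw(-24,-68));plan([(460,-150,135,.2,0),(*(cw(-24,-68)),140,-.036,0)],vmax=36)
E
```

```text
t29.9 [ 456.3 -406.8  135.8] rot [-3.141 -0.004  0.559] F [ 0.3 -0.4 -0.5] w 15.8
[446.15173693 203.47936371] [444.56807905 159.50787263]
tilt err [-0.001 -0.004  0.   ] 17 rows
0,0.017,-0.027,0,0,0,0.045,
0,0.016,-0.028,0,0,0,0.045,
0,0.015,-0.028,0,0,0,0.045,
0,0.014,-0.029,0,0,0,0.045,
0,0.012,-0.03,0,0,0,0.045,
0,0.011,-0.03,0,0,0,0.045,
0,0.01,-0.031,0,0,0,0.045,
0,0.008,-0.031,0,0,0,0.045,
0,0.005,-0.034,-0.001,0,0,0.026,
0,0.004,-0.034,-0.001,0,0,0.026,
0,0.003,-0.034,-0.001,0,0,0.026,
0,0.002,-0.034,-0.001,0,0,0.026,
0,0.002,-0.034,-0.001,0,0,0.026,
0,0.001,-0.034,-0.001,0,0,0.026,
0,-0,-0.034,-0.001,0,0,0.026,
0,-0.001,-0.034,-0.001,0,0,0.026,
0,-0.002,-0.034,-0.001,0,0,0.026
```

Request:
{"method": "drive_tool", "body": {"plan": [0, 0.017, -0.027, 0, 0, 0, 0.045, 0, 0.016, -0.028, 0, 0, 0, 0.045, 0, 0.015, -0.028, 0, 0, 0, 0.045, 0, 0.014, -0.029, 0, 0, 0, 0.045, 0, 0.012, -0.03, 0, 0, 0, 0.045, 0, 0.011, -0.03, 0, 0, 0, 0.045, 0, 0.01, -0.031, 0, 0, 0, 0.045, 0, 0.008, -0.031, 0, 0, 0, 0.045, 0, 0.005, -0.034, -0.001, 0, 0, 0.026, 0, 0.004, -0.034, -0.001, 0, 0, 0.026, 0, 0.003, -0.034, -0.001, 0, 0, 0.026, 0, 0.002, -0.034, -0.001, 0, 0, 0.026, 0, 0.002, -0.034, -0.001, 0, 0, 0.026, 0, 0.001, -0.034, -0.001, 0, 0, 0.026, 0, 0, -0.034, -0.001, 0, 0, 0.026, 0, -0.001, -0.034, -0.001, 0, 0, 0.026, 0, -0.002, -0.034, -0.001, 0, 0, 0.026, 0, 0, 0, 0, 0, 0, 0, 0, 0, 0, 0, 0, 0, 0]}}

```text
time_s: 31.75
tcp_pos: [448.1, 179.3, 141.6]
ee_rot: [-3.141, -0.004, -0.059]
ft_force: [0.1, -1.1, -1.2]
gripper_width: 15.5
```

```bash
python3 - <<'E'
from h import *
st();plan([(*cw(-24,-37.5),85,-.036,0)],vmax=25)
E
```

```text
t31.8 [448.1 179.3 141.6] rot [-3.141 -0.004 -0.059] F [ 0.1 -1.1 -1.2] w 15.5
tilt err [-0.001 -0.004  0.   ] 3 rows
0,-0.001,-0.003,0.019,0,0,-0.008,
0,-0.001,-0.003,0.019,0,0,-0.008,
0,-0.001,-0.004,0.019,0,0,-0.008
```

Request:
{"method": "drive_tool", "body": {"plan": [0, -0.001, -0.004, 0.019, 0, 0, -0.008, 0, -0.001, -0.003, 0.019, 0, 0, -0.008, 0, -0.001, -0.003, 0.015, 0, 0, -0.008, 0, 0, 0, 0.01, 0, 0, 0, 0, 0, 0, 0, 0, 0, 0]}}

```text
time_s: 32.25
tcp_pos: [446.2, 186.2, 76.2]
ee_rot: [-3.14, -0.005, -0.038]
ft_force: [0.1, -0.8, -0.9]
gripper_width: 15.9
```

```bash
python3 - <<'E'
from h import *
st();plan([(*cw(-24,-37.5),46,-.036,0)],vmax=15)
E
```

```text
t32.2 [446.2 186.2  76.2] rot [-3.14  -0.005 -0.038] F [ 0.1 -0.8 -0.9] w 15.9
tilt err [-0.001 -0.005  0.   ] 3 rows
0,-0,-0.001,0.01,0,0,-0.001,
0,-0,-0.001,0.01,0,0,-0.001,
0,-0,-0.001,0.01,0,0,-0.001
```

Request:
{"method": "drive_tool", "body": {"plan": [0, 0, -0.002, 0.011, 0, 0, 0, 0, 0, -0.001, 0.01, 0, 0, 0, 0, 0, -0.001, 0.007, 0, 0, 0, 0, 0, 0, 0, 0, 0, 0]}}

```text
time_s: 32.65
tcp_pos: [447.4, 189.7, 47.0]
ee_rot: [-3.139, -0.006, -0.039]
ft_force: [0.1, 0.2, -0.1]
gripper_width: 15.6
```

Request:
{"method": "drive_tool", "body": {"plan": [0.24, 0, 0, 0, 0, 0, 0, 0.24, 0, 0, 0, 0, 0, 0, 0.24, 0, 0, 0, 0, 0, 0, 0.24, 0, 0, -0.03, 0, 0, 0, 0.24, 0, 0, -0.04, 0, 0, 0, 1, 0, 0, -0.04, 0, 0, 0, 1, 0, 0, 0, 0, 0, 0]}}

```text
time_s: 33.35
tcp_pos: [447.1, 188.5, 161.1]
ee_rot: [-3.141, -0.005, -0.041]
ft_force: [-0.2, -0.0, -1.1]
gripper_width: 35.4
```

```bash
python3 - <<'E'
from h import *
st();plan([(470,-60,140,.1,1),(415,-300,120,.2,1)],vmax=36)
E
```

```text
t33.4 [447.1 188.5 161.1] rot [-3.141 -0.005 -0.041] F [-0.2 -0.  -1.1] w 35.4
tilt err [-0.    -0.005  0.   ] 14 rows
1,0.005,0.035,0.003,0,0,-0.02,
1,0.004,0.035,0.003,0,0,-0.02,
1,0.003,0.035,0.003,0,0,-0.02,
1,0.003,0.036,0.003,0,0,-0.02,
1,0.002,0.036,0.003,0,0,-0.02,
1,0.001,0.036,0.003,0,0,-0.02,
1,0,0.036,0.003,0,0,-0.02,
1,-0.011,0.033,0.003,0,0,-0.014,
1,-0.012,0.033,0.003,0,0,-0.014,
1,-0.012,0.033,0.003,0,0,-0.014,
1,-0.013,0.033,0.003,0,0,-0.014,
1,-0.013,0.033,0.003,0,0,-0.014,
1,-0.014,0.032,0.003,0,0,-0.014,
1,-0.014,0.032,0.003,0,0,-0.014
```

Request:
{"method": "drive_tool", "body": {"plan": [1, 0.005, 0.035, 0.003, 0, 0, -0.02, 1, 0.004, 0.035, 0.003, 0, 0, -0.02, 1, 0.003, 0.035, 0.003, 0, 0, -0.02, 1, 0.003, 0.036, 0.003, 0, 0, -0.02, 1, 0.002, 0.036, 0.003, 0, 0, -0.02, 1, 0.001, 0.036, 0.003, 0, 0, -0.02, 1, 0, 0.036, 0.003, 0, 0, -0.02, 1, -0.011, 0.033, 0.003, 0, 0, -0.014, 1, -0.012, 0.033, 0.003, 0, 0, -0.014, 1, -0.012, 0.033, 0.003, 0, 0, -0.014, 1, -0.013, 0.033, 0.003, 0, 0, -0.014, 1, -0.013, 0.033, 0.003, 0, 0, -0.014, 1, -0.014, 0.027, 0.003, 0, 0, -0.014, 1, -0.012, 0.015, 0.003, 0, 0, -0.014, 1, 0, 0, 0, 0, 0, 0, 1, 0, 0, 0, 0, 0, 0]}}

```text
time_s: 34.95
tcp_pos: [414.6, -292.4, 113.7]
ee_rot: [-3.138, -0.01, 0.215]
ft_force: [-0.1, 0.6, -0.1]
gripper_width: 93.9
```

```bash
python3 - <<'E'
from h import *
st();plan([(399,-319.5,50,.2,1)],vmax=25)
d=get_image("side");im=d["img"][270:325,230:310].astype(int)
m=(im.max(2)<60).astype(np.uint8)
n,l,s,c=cv2.connectedComponentsWithStats(m);print([(s[i].tolist(),(c[i]+[230,270]).round(1)) for i in range(1,n) if s[i][4]>40])
x=cv2.imread("pics/s2.png");x=cv2.resize(x,(200,150),interpolation=cv2.INTER_AREA)[70:125,50:130].astype(int)
m=(x.max(2)<60).astype(np.uint8)
n,l,s,c=cv2.connectedComponentsWithStats(m);print([(s[i].tolist(),(c[i]+[230,270]).round(1)) for i in range(1,n) if s[i][4]>40])
E
```

```text
t35.0 [ 414.6 -292.4  113.7] rot [-3.138 -0.01   0.215] F [-0.1  0.6 -0.1] w 93.9
tilt err [-0.003 -0.01   0.   ] 3 rows
1,-0.007,0.008,0.021,0,0,0.005,
1,-0.007,0.008,0.021,0,0,0.005,
1,-0.007,0.008,0.021,0,0,0.005
[([21, 22, 34, 25, 432], array([267.2, 306.6]))]
[([21, 22, 33, 25, 424], array([267.2, 306.7]))]
```

Request:
{"method": "drive_tool", "body": {"plan": [1, -0.007, 0.008, 0.021, 0, -0.01, 0, 1, -0.007, 0.008, 0.021, 0, 0, 0, 1, -0.006, 0.008, 0.015, 0, 0, 0, 1, 0, 0, 0, 0, 0, 0, 1, 0, 0, 0, 0, 0, 0]}}

```text
time_s: 35.5
tcp_pos: [404.7, -314.6, 55.4]
ee_rot: [-3.137, -0.002, 0.224]
ft_force: [-0.0, -0.8, -0.3]
gripper_width: 93.9
```

```bash
python3 - <<'E'
from h import *
st();plan([(399,-319.5,20,.2,1)],vmax=12)
d=get_image("side");print(w2pix(d,(399,-319.5,9)))
E
```

```text
t35.5 [ 404.7 -314.6   55.4] rot [-3.137e+00 -2.000e-03  2.240e-01] F [-0.  -0.8 -0.3] w 93.9
tilt err [-0.005 -0.002  0.   ] 4 rows
1,-0.002,0.001,0.009,0,0,0.006,
1,-0.002,0.001,0.009,0,0,0.006,
1,-0.002,0.001,0.009,0,0,0.006,
1,-0.002,0.001,0.009,0,0,0.006
[267.48099724 303.14202083]
```

Request:
{"method": "drive_tool", "body": {"plan": [1, -0.002, 0.001, 0.01, 0, 0, 0, 1, -0.002, 0.001, 0.01, 0, 0, 0, 1, -0.002, 0.001, 0.009, 0, 0, 0, 1, 0, 0, 0.004, 0, 0, 0, 0.5, 0, 0, 0, 0, 0, 0, 0.5, 0, 0, 0, 0, 0, 0, 0.5, 0, 0, 0, 0, 0, 0, 0.5, 0, 0, 0, 0, 0, 0, 0.5, 0, 0, 0, 0, 0, 0, 0.5, 0, 0, 0, 0, 0, 0]}}

```text
time_s: 36.55
tcp_pos: [401.5, -317.6, 21.5]
ee_rot: [-3.138, -0.005, 0.227]
ft_force: [0.2, 0.8, -0.4]
gripper_width: 63.0
```

Request:
{"method": "drive_tool", "body": {"plan": [0.4, 0, 0, 0, 0, 0, 0, 0.4, 0, 0, -0.03, 0, 0, 0, 0.4, 0, 0, -0.04, 0, 0, 0, 0.4, 0, 0, -0.04, 0, 0, 0, 0.4, 0, 0, 0, 0, 0, 0]}}

```text
time_s: 37.05
tcp_pos: [399.8, -318.3, 134.4]
ee_rot: [-3.137, -0.002, 0.225]
ft_force: [0.5, -0.6, -1.7]
gripper_width: 62.9
```

```bash
python3 - <<'E'
from h import *
st();print(cw(-23,58));plan([(470,-60,140,.1,.4),(*(cw(-23,40)),150,-.036,.4)],vmax=36)
E
```

```text
t37.0 [ 399.8 -318.3  134.4] rot [-3.137e+00 -2.000e-03  2.250e-01] F [ 0.5 -0.6 -1.7] w 62.9
[450.10245141 285.39024122]
tilt err [-0.005 -0.002  0.   ] 18 rows
0.4,0.016,-0.03,-0.001,0,0,0.016,
0.4,0.015,-0.03,-0.001,0,0,0.016,
0.4,0.015,-0.03,-0.001,0,0,0.016,
0.4,0.014,-0.03,-0.001,0,0,0.016,
0.4,0.014,-0.03,-0.001,0,0,0.016,
0.4,0.013,-0.031,-0.001,0,0,0.016,
0.4,0.013,-0.031,-0.001,0,0,0.016,
0.4,0.012,-0.031,-0.001,0,0,0.016,
0.4,0.001,-0.033,-0.001,0,0,0.014,
0.4,0.001,-0.033,-0.001,0,0,0.014,
0.4,0,-0.033,-0.001,0,0,0.014,
0.4,-0,-0.033,-0.001,0,0,0.014,
0.4,-0.001,-0.033,-0.001,0,0,0.014,
0.4,-0.001,-0.033,-0.001,0,0,0.014,
0.4,-0.001,-0.033,-0.001,0,0,0.014,
0.4,-0.002,-0.033,-0.001,0,0,0.014,
0.4,-0.002,-0.033,-0.001,0,0,0.014,
0.4,-0.003,-0.033,-0.001,0,0,0.014
```

Request:
{"method": "drive_tool", "body": {"plan": [0.4, 0.016, -0.03, -0.001, 0, 0, 0.016, 0.4, 0.015, -0.03, -0.001, 0, 0, 0.016, 0.4, 0.015, -0.03, -0.001, 0, 0, 0.016, 0.4, 0.014, -0.03, -0.001, 0, 0, 0.016, 0.4, 0.014, -0.03, -0.001, 0, 0, 0.016, 0.4, 0.013, -0.031, -0.001, 0, 0, 0.016, 0.4, 0.013, -0.031, -0.001, 0, 0, 0.016, 0.4, 0.012, -0.031, -0.001, 0, 0, 0.016, 0.4, 0.001, -0.033, -0.001, 0, 0, 0.014, 0.4, 0.001, -0.033, -0.001, 0, 0, 0.014, 0.4, 0, -0.033, -0.001, 0, 0, 0.014, 0.4, 0, -0.033, -0.001, 0, 0, 0.014, 0.4, -0.001, -0.033, -0.001, 0, 0, 0.014, 0.4, -0.001, -0.033, -0.001, 0, 0, 0.014, 0.4, -0.001, -0.033, -0.001, 0, 0, 0.014, 0.4, -0.002, -0.033, -0.001, 0, 0, 0.014, 0.4, -0.002, -0.033, -0.001, 0, 0, 0.014, 0.4, -0.003, -0.028, -0.001, 0, 0, 0.014, 0.4, 0, 0, 0, 0, 0, 0, 0.4, 0, 0, 0, 0, 0, 0]}}

```text
time_s: 39.05
tcp_pos: [450.5, 290.1, 150.7]
ee_rot: [-3.138, -0.001, -0.052]
ft_force: [-0.4, -0.8, -0.2]
gripper_width: 62.7
```

```bash
python3 - <<'E'
from h import *
st();plan([(*(cw(-23,58)),100,-.036,.4)],vmax=20);snap("wrist","w8.png")
E
```

```text
t39.0 [450.5 290.1 150.7] rot [-3.138e+00 -1.000e-03 -5.200e-02] F [-0.4 -0.8 -0.2] w 62.7
tilt err [-0.004 -0.001  0.   ] 3 rows
0.4,-0,0.002,0.017,0,0,-0.005,
0.4,-0,0.002,0.017,0,0,-0.005,
0.4,-0,0.002,0.017,0,0,-0.005
```

View pics/w8.png

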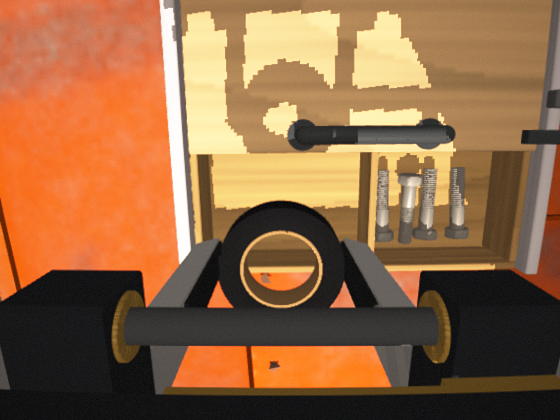

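All four bolts lie side by side in the right bay at (383–458, 170–240). The roll is held centred at (281,262). Lower it into the left bay.

Request:
{"method": "drive_tool", "body": {"plan": [0.4, 0, 0.002, 0.017, 0, 0, -0.005, 0.4, 0, 0.002, 0.017, 0, 0, -0.005, 0.4, 0, 0.001, 0.017, 0, 0, -0.005, 0.4, 0, 0, 0.015, 0, 0, 0, 0.4, 0, 0, 0.01, 0, 0, 0, 0.4, 0, 0, 0, 0, 0, 0]}}

```text
time_s: 39.7
tcp_pos: [451.1, 280.6, 71.8]
ee_rot: [-3.136, -0.001, -0.043]
ft_force: [-0.2, -0.0, -0.4]
gripper_width: 62.9
```

```bash
python3 - <<'E'
from h import *
st();plan([(*(cw(-22,58)),31,-.036,.4)],vmax=10)
E
```

```text
t39.7 [451.1 280.6  71.8] rot [-3.136e+00 -1.000e-03 -4.300e-02] F [-0.2 -0.  -0.4] w 62.9
tilt err [-0.005 -0.001  0.   ] 5 rows
0.4,-0,-0.001,0.008,0,0,-0.001,
0.4,-0,-0.001,0.008,0,0,-0.001,
0.4,-0,-0.001,0.008,0,0,-0.001,
0.4,-0,-0.001,0.008,0,0,-0.001,
0.4,-0,-0.001,0.008,0,0,-0.001
```

Request:
{"method": "drive_tool", "body": {"plan": [0.4, 0, -0.001, 0.009, 0, 0, 0, 0.4, 0, -0.001, 0.009, 0, 0, 0, 0.4, 0, -0.001, 0.008, 0, 0, 0, 0.4, 0, -0.001, 0.008, 0, 0, 0, 0.4, 0, 0, 0.005, 0, 0, 0, 0.4, 0, 0, 0, 0, 0, 0]}}

```text
time_s: 40.3
tcp_pos: [452.1, 285.7, 30.4]
ee_rot: [-3.135, -0.002, -0.043]
ft_force: [-0.3, 0.5, 0.4]
gripper_width: 62.5
```

Request:
{"method": "drive_tool", "body": {"plan": [0.8, 0, 0, 0, 0, 0, 0, 0.8, 0, 0, 0, 0, 0, 0, 0.8, 0, 0, 0, 0, 0, 0, 0.8, 0, 0, -0.02, 0, 0, 0, 0.8, 0, 0, -0.04, 0, 0, 0, 0.8, 0, 0, -0.04, 0, 0, 0, 0.8, 0, 0, -0.04, 0, 0, 0, 0.8, 0, 0, 0, 0, 0, 0]}}

```text
time_s: 41.1
tcp_pos: [452.2, 283.5, 176.0]
ee_rot: [-3.137, -0.001, -0.045]
ft_force: [0.4, -0.2, -0.5]
gripper_width: 75.4
```

```bash
python3 - <<'E'
from h import *
st();plan([(509,224.5,180,1.53,.6)],vmax=36)
E
```

```text
t41.1 [452.2 283.5 176. ] rot [-3.137e+00 -1.000e-03 -4.500e-02] F [ 0.4 -0.2 -0.5] w 75.4
tilt err [-0.005 -0.001  0.   ] 13 rows
0.6,0.005,0.004,-0,0,0,-0.121,
0.6,0.004,0.005,-0,0,0,-0.121,
0.6,0.003,0.005,-0,0,0,-0.121,
0.6,0.003,0.006,-0,0,0,-0.121,
0.6,0.002,0.006,-0,0,0,-0.121,
0.6,0.001,0.006,-0,0,0,-0.121,
0.6,0.001,0.006,-0,0,0,-0.121,
0.6,-0,0.006,-0,0,0,-0.121,
0.6,-0.001,0.006,-0,0,0,-0.121,
0.6,-0.002,0.006,-0,0,0,-0.121,
0.6,-0.002,0.006,-0,0,0,-0.121,
0.6,-0.003,0.005,-0,0,0,-0.121,
0.6,-0.004,0.005,-0,0,0,-0.121
```

Request:
{"method": "drive_tool", "body": {"plan": [0.6, 0.005, 0.004, 0, 0, 0, -0.121, 0.6, 0.004, 0.005, 0, 0, 0, -0.121, 0.6, 0.003, 0.005, 0, 0, 0, -0.121, 0.6, 0.003, 0.006, 0, 0, 0, -0.121, 0.6, 0.002, 0.006, 0, 0, 0, -0.121, 0.6, 0.001, 0.006, 0, 0, 0, -0.121, 0.6, 0.001, 0.006, 0, 0, 0, -0.121, 0.6, 0, 0.006, 0, 0, 0, -0.121, 0.6, -0.001, 0.006, 0, 0, 0, -0.121, 0.6, -0.002, 0.006, 0, 0, 0, -0.121, 0.6, -0.002, 0.006, 0, 0, 0, -0.121, 0.6, -0.003, 0.005, 0, 0, 0, -0.121, 0.6, -0.004, 0.005, 0, 0, 0, -0.121, 0.6, 0, 0, 0, 0, 0, 0, 0.6, 0, 0, 0, 0, 0, 0]}}

```text
time_s: 42.6
tcp_pos: [510.3, 226.0, 175.8]
ee_rot: [3.14, -0.011, 1.591]
ft_force: [-0.1, 0.5, 0.5]
gripper_width: 56.2
```

```bash
python3 - <<'E'
from h import *
st();plan([(509.5,224.5,110,1.53,.6)],vmax=25)
E
```

```text
t42.6 [510.3 226.  175.8] rot [ 3.14  -0.011  1.591] F [-0.1  0.5  0.5] w 56.2
tilt err [ 0.002 -0.011 -0.   ] 3 rows
0.6,-0,-0,0.022,0,0,0.02,
0.6,-0,-0,0.022,0,0,0.02,
0.6,-0,-0,0.022,0,0,0.02
```

Request:
{"method": "drive_tool", "body": {"plan": [0.6, 0, 0, 0.022, 0, -0.011, 0.02, 0.6, 0, 0, 0.022, 0, 0, 0.02, 0.6, 0, 0, 0.02, 0, 0, 0.02, 0.6, 0, 0, 0.015, 0, 0, 0, 0.6, 0, 0, 0, 0, 0, 0]}}

```text
time_s: 43.1
tcp_pos: [509.6, 228.2, 94.6]
ee_rot: [3.139, -0.001, 1.512]
ft_force: [-1.0, -0.3, 0.9]
gripper_width: 56.1
```

Request:
{"method": "drive_tool", "body": {"plan": [0.6, 0, 0, 0.009, 0, 0, -0.015, 0, 0, 0, 0, 0, 0, 0, 0, 0, 0, 0, 0, 0, 0, 0, 0, 0, 0, 0, 0, 0, 0, 0, 0, 0, 0, 0, 0, 0, 0, 0, 0, 0, 0, 0, 0, 0, 0, 0, 0, 0, 0, 0, 0, 0, 0, 0, 0, 0, 0, 0, 0, 0, 0, 0, 0]}}

```text
time_s: 44.0
tcp_pos: [510.5, 229.5, 87.7]
ee_rot: [3.136, -0.003, 1.525]
ft_force: [-0.1, 0.6, -2.6]
gripper_width: 10.9
```

Request:
{"method": "drive_tool", "body": {"plan": [0, 0, -0.005, 0, 0, 0, 0, 0, 0, -0.01, 0, 0, 0, 0, 0, 0, -0.01, 0, 0, 0, 0, 0, 0, -0.01, 0, 0, 0, 0, 0, 0, -0.01, 0, 0, 0, 0, 0, 0, -0.01, 0, 0, 0, 0, 0, 0, -0.006, 0, 0, 0, 0, 0, 0, 0, 0, 0, 0, 0]}}

```text
time_s: 44.8
tcp_pos: [444.0, 232.1, 87.7]
ee_rot: [3.135, -0.004, 1.525]
ft_force: [2.7, -2.2, -2.0]
gripper_width: 11.0
```

Request:
{"method": "drive_tool", "body": {"plan": [0, 0, -0.008, 0, 0, 0, 0, 0, 0, -0.006, 0, 0, 0, 0, 0, 0, -0.004, 0, 0, 0, 0, 0, 0, -0.002, 0, 0, 0, 0]}}

```text
time_s: 45.2
tcp_pos: [423.2, 232.9, 87.7]
ee_rot: [3.135, -0.003, 1.525]
ft_force: [1.8, -1.7, -0.3]
gripper_width: 11.0
```

Request:
{"method": "drive_tool", "body": {"plan": [0, 0, -0.002, 0, 0, 0, 0, 0, 0, -0.002, 0, 0, 0, 0]}}

```text
time_s: 45.4
tcp_pos: [419.0, 233.1, 87.7]
ee_rot: [3.135, -0.003, 1.524]
ft_force: [1.9, -1.6, 1.3]
gripper_width: 10.8
```

Request:
{"method": "drive_tool", "body": {"plan": [0, 0, -0.002, 0, 0, 0, 0]}}

```text
time_s: 45.5
tcp_pos: [417.0, 233.2, 87.6]
ee_rot: [3.135, -0.003, 1.524]
ft_force: [2.1, -1.4, 1.0]
gripper_width: 11.0
```

Request:
{"method": "drive_tool", "body": {"plan": [0, 0, -0.002, 0, 0, 0, 0]}}

```text
time_s: 45.6
tcp_pos: [415.0, 233.3, 87.6]
ee_rot: [3.134, -0.003, 1.524]
ft_force: [2.2, -1.8, 1.1]
gripper_width: 10.9
```

Request:
{"method": "drive_tool", "body": {"plan": [0, 0, -0.002, 0, 0, 0, 0]}}

```text
time_s: 45.7
tcp_pos: [414.5, 233.3, 87.8]
ee_rot: [3.131, -0.004, 1.524]
ft_force: [22.8, -1.9, -19.1]
gripper_width: 11.1
```

Request:
{"method": "drive_tool", "body": {"plan": [0, 0, -0.002, 0, 0, 0, 0]}}

```text
time_s: 45.8
tcp_pos: [414.5, 233.3, 87.9]
ee_rot: [3.127, -0.004, 1.523]
ft_force: [20.3, -2.0, -23.1]
gripper_width: 10.9
```

Request:
{"method": "drive_tool", "body": {"plan": [0, 0, 0, 0, 0, 0, 0, 0.4, 0, 0, 0, 0, 0, 0, 0.4, 0, 0, 0, 0, 0, 0, 0.4, 0, 0, 0, 0, 0, 0, 0.4, 0, 0, 0, 0, 0, 0, 0.4, 0, 0, -0.03, 0, 0, 0, 0.4, 0, 0, -0.04, 0, 0, 0, 0.4, 0, 0, -0.04, 0, 0, 0, 0.4, 0.03, 0, -0.03, 0, 0, 0, 0.4, 0.04, 0, 0, 0, 0, 0, 0.4, 0.04, 0, 0, 0, 0, 0, 0.4, 0.04, 0, 0, 0, 0, 0, 0.4, 0.04, 0, 0, 0, 0, 0, 0.4, 0.03, 0, 0, 0, 0, 0, 0.4, 0.03, 0, 0, 0, 0, 0, 0.4, 0, 0, 0, 0, 0, 0]}}

```text
time_s: 47.4
tcp_pos: [421.5, 492.7, 234.0]
ee_rot: [3.133, -0.007, 1.522]
ft_force: [-0.5, -0.3, 0.3]
gripper_width: 37.5
```

```bash
python3 - <<'E'
from h import *
st()
im=snap("top","t5.png")["img"][:,:,::-1]
a=cv2.resize(im[160:300,100:420],(800,350),interpolation=cv2.INTER_CUBIC)
s=snap("side","s5.png")["img"][150:350,100:420,::-1]
cv2.imwrite("pics/c5.png",np.vstack([a,cv2.copyMakeBorder(cv2.resize(s,(400,250)),0,0,0,400,0)]))
E
```

```text
t47.4 [421.5 492.7 234. ] rot [ 3.133 -0.007  1.522] F [-0.5 -0.3  0.3] w 37.5
```

View pics/c5.png

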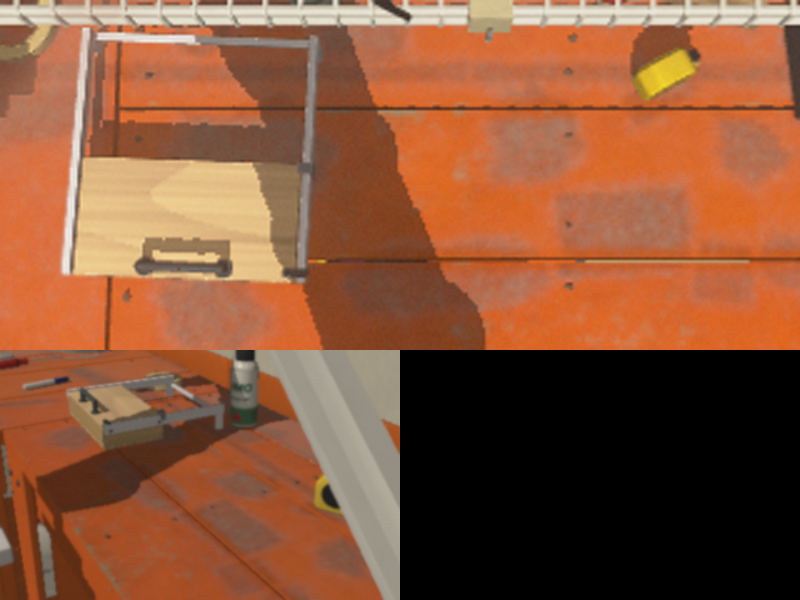

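The cover is shut, with its handle at (183,265). The bench is clear, the can and tape measure are in place, and the clip stays behind at (305,168).

```bash
python3 -c "
from rig import *
print(hand_in())"
```

```text
the job is handed in; nothing more can be done
None
```

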